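Draw a large slide out of the slide warmer and lay it on the viewing stand

TASK

The large glass slide on the slide warmer is dry. It lies flush between the side rails under the clear hood and cannot be taken up there: draw it forward, flat in its bay, until its white end sticks out a few centimetres over the front edge of the plate, then lift it clear and lay it face up and lengthwise on the sloped viewing stand, centred, with the white end down against the lip, and let go. It is glass: press only lightly, never let it fall to the bench, and do not shift the two loose bottles or the foam box.

Things in the scene. Friction and masses are not known exactly. Their poses are not given: they have to be found in the camera images.
- slide_mid (a point): Centre, half-way through the thickness, of the loose glass slide, 120 x 56 x 4 mm, about 80 g, clear with a pink section and a white end 22 mm long. x runs along it away from the white end, y across, z up through its face. It lies flat in the warmer's bay, white end to the front, centre at warmer x = +2 to +8 mm. Glass, plate and stand are slippery (friction 0.2); fingers grip better.
- white_end (a point): middle of the edge of the slide's white end, half-way through its thickness (slide x = -60 mm from slide_mid)
- warmer: Fixed slide warmer, a white box 200 x 140 mm; origin at the centre of its underside, x to its back, y to its left, z up; its open front faces the robot. The plate top is at z = 50 mm, from x = -105 to +95 mm. Two rails on it, 4 mm high as the slide is thick, inner faces at y = -30 and +30 mm, run from the front edge to an end stop at x = +78 mm and guide the slide.
- plate_front (a point): middle of the straight front edge of the warm plate, at its top (warmer x = -105, y = 0, z = 50 mm); the base below is set back 14 mm and the bench in front is free, so fingers can pass down here beside an overhanging slide
- hood_front (a point): middle of the lower front edge of the roof of the warmer's fixed clear hood (warmer x = -58, y = 0, z = 128 mm). The hood covers x = -58 to +90 mm, is 128 mm wide over its 3 mm walls, its roof 3 mm thick; closed at sides and back, fully open at the front
- panel: Light panel of the fixed viewing stand, 120 x 38 mm, 12 mm thick, narrower than the slide. Origin on its upper face, on the centre line, 85 mm above the bench; x up the slope (30 degrees, rising away from the robot), y to the left, z normal to the face. Face from x = -62 to +58 mm. A slide resting on the lip has its centre at x = +2, y = 0, z = +2 mm.
- lip (a point): middle of the top of the lip at the panel's low end: 38 mm wide, 4 mm thick, 9 mm above the face; its upper side is at panel x = -58 mm (this point at x = -60, z = +9). Beside and below the panel is free room for fingers down to the base plate, 124 x 74 mm and 9 mm high; a bracket and knob stay within 25 mm of the centre line
- bottle_blue: loose reagent bottle with a blue cap, 42 mm across, 92 mm high, origin at the centre of its underside, standing near the centrifuge; leave it alone
- bottle_red: loose small reagent bottle with a red cap, 34 mm across, 78 mm high, origin at the centre of its underside, standing near the right end of the bench; leave it alone
- foam_box: loose white foam box holding glass slides, 80 x 113 x 72 mm, origin at the centre of its underside, standing between the warmer and the viewing stand; leave it alone

How it is judged:
By the outcome, as a careful person would: the job done as asked, in the order asked, and still so for the second after the job is handed in, with the robot touching nothing.
It also fails if it takes over 61 s, if anything falls off the work surface, if the arm or the gripper's body presses on something with over 40 N, if the wrist force passes 120 N, or if a joint passes its speed limit or range.

ROBOT

A 7-joint arm with a two-finger parallel gripper is mounted at the origin on a cart in front of the work surface, level with it; the furniture and walls round the work are solid. World frame = base frame: x ahead of the robot, y to its left, z up, the work surface at z = 0. Lengths are in m, angles in rad, forces in N, time in s.
With the tool pointing down it reaches from about 0.4 to 0.85 m from the base axis. Payload 4.5 kg.
Tool frame: the origin (TCP) lies between the finger pads; the fingertips stand 8 mm ahead of it and the grasp point (between the pads) lies 11 mm behind it; z points along the fingers, y is the direction in which the jaws open and shut (so a half turn about z gives the same grasp; the last joint's range is limited). The gripper opens to 88 mm and grips with 3 to 60 N. Pads are 18 mm wide; open, the fingers measure 123 mm over their backs; the gripper's body (75 mm by 187 mm) begins 45 mm behind the grasp point.
Start: joints at [0.034, 0.689, -0.195, 1.565, 0.157, 0.902, -0.215], TCP at [0.625, 0, 0.247] pointing down, gripper open.
Joint ranges: [-3.01, 3.01], [-0.46, 2.08], [-1.47, 1.51], [0.13, 2.56], [-1, 4.14], [0.04, 2.09], [-2.66, 2.66]. Speed limits (rad/s): [2.57, 2.57, 3.14, 3.14, 3.14, 3.14, 3.14].

INTERFACE

Orientations are given as a unit quaternion [x, y, z, w].
In Python, from bench import read_state, grab_frame, finish_job gives the robot as it stands.
- The arm moves only by the tool step_arm, never from a script. Its argument "motion" is a list of rows, each an object of numbers: "grip": the finger opening in mm, from 0 to 88.1; "dx", "dy", "dz": the shift along the tool's x, y, z in mm; "rx", "ry", "rz": the turn, a rotation vector about the tool's x, y, z in degrees. A call has 1 to 12 rows; each row is the pose to reach, as a shift and turn from the pose commanded when the call began, along the tool's axes at that moment; what a row does not reach only later rows make up. A row lasts 1/8 s, in which the tool goes at most 62.5 mm and 10.7 degrees, less where a joint would pass 70% of its speed; a pose out of reach is approached as far as the arm can. A call with a gripper value outside its range is refused whole. The fingers move at their own pace and stop on an object; "newtons" is the grip in N (left out, the last holds). Time passes only in rows, so rows that repeat a pose let the fingers close. It gives the time, the measured TCP pose, the force and the opening at its end, in the units of the state.
- read_state(): the state, without advancing time (a new reading comes with each control period).
- grab_frame(name): name is "scene" or "side" or "wrist"; returns a dict with "color" (400x640x3 uint8, red, green, blue), "depth" (400x640 float32, m along the optical axis (not along the pixel's ray), 0 where there is no reading), "fx", "fy", "cx", "cy" (pixels), "eye" and "orientation" of the camera in the world. Camera axes: x right, y down, z forward; pixel columns grow to the right and rows downward; lengths in m; the calibration is good to about 2 mm. A picture is of the moment at which its call begins.
- finish_job(): hands the job in, once; it reports no verdict.
The state is a dict: "clock": time; "joint_pos": joint angles; "qvel": joint speeds; "joint_torque": joint torques, N m; "tcp_pos": TCP position; "orientation": TCP orientation; "contact_force": force on the tool from outside, world axes, zero at the start; "torque": the same for the moment, N m; "opening": finger opening in m.
Only numpy, scipy, OpenCV 4.12 (cv2) and the standard library are available. Lean on these libraries where they do the work, as an engineer would, in place of code of your own. Each camera call takes 0.05 s, during which the arm holds its last target. There are 200 camera calls.

## Working session

There is one attempt and no reset: what is moved stays moved. The work goes in short steps, Python scripts to look and compute and a tool call to move; the robot and the scene stay as the last step left them, time stands still between calls to the robot, and variables do not carry over. Pictures are saved under pics/ and viewed, about 8 in all and at most 12, crops included, and the job is handed in when it is done.

Besides the shell and the picture viewer there is one more tool, called after "Request:" by a JSON object that holds its "method" and its "body", one argument or row to a line. step_arm: Moves the arm, as the interface text tells. Its arguments: {"type":"object","properties":{"motion":{"type":"array"},"newtons":{"type":"number"}},"required":["motion"]}

```bash
mkdir -p pics; cat > h.py <<'E'
import numpy as np, cv2
from bench import read_state, grab_frame, finish_job
from scipy.spatial.transform import Rotation as R
def snap(n,tag):
    f=grab_frame(n); np.savez(f'{tag}.npz',**f); cv2.imwrite(f'pics/{tag}.png',f['color'][:,:,::-1]); return f
def T(f):
    o=np.array(f['orientation']); return o if o.shape==(3,3) else R.from_quat(o).as_matrix()
def pt(f,u,v,d=None):
    d=f['depth'][int(v),int(u)] if d is None else d
    return np.array(f['eye'])+T(f)@(np.array([(u-f['cx'])/f['fx'],(v-f['cy'])/f['fy'],1])*d)
def ptz(f,u,v,z):
    r=T(f)@np.array([(u-f['cx'])/f['fx'],(v-f['cy'])/f['fy'],1]); e=np.array(f['eye']); return e+r*(z-e[2])/r[2]
def proj(f,p):
    c=T(f).T@(np.array(p)-f['eye']); return c[0]/c[2]*f['fx']+f['cx'],c[1]/c[2]*f['fy']+f['cy']
E
python3 - <<'E'
from h import *
s=read_state(); print({k:np.round(v,3) for k,v in s.items()})
a=[snap(n,n+'0') for n in('scene','side','wrist')]
for f in a: print(f['eye'],f['orientation'],f['fx'])
E
```

```text
{'clock': np.float64(0.0), 'joint_pos': array([ 0.034,  0.69 , -0.195,  1.566,  0.157,  0.903, -0.215]), 'qvel': array([-0.   ,  0.   , -0.001,  0.   , -0.001, -0.   ,  0.001]), 'joint_torque': array([ 0.0000e+00, -5.2757e+01, -1.2670e+00, -1.5343e+01, -5.3000e-02,
        7.0000e-03,  0.0000e+00]), 'tcp_pos': array([ 0.624, -0.   ,  0.246]), 'orientation': array([ 0.707,  0.707, -0.001, -0.001]), 'contact_force': array([-0.348, -0.081, -0.031]), 'torque': array([-0.044, -0.034, -0.05 ]), 'opening': np.float64(0.088)}
[-0.10931864  0.83530094  0.7483113 ] [-0.33443933  0.81745222 -0.43180003  0.18295067] 439.95379018486295
[-0.21358071  0.52834725  0.59576835] [-0.46667523  0.72891597 -0.42885526  0.25880284] 420.3210080235668
[0.62398754 0.07741375 0.38460071] [ 9.88486906e-01  5.16980850e-04 -1.05069163e-03  1.51301904e-01] 352.46973816638115
```

View pics/scene0.png

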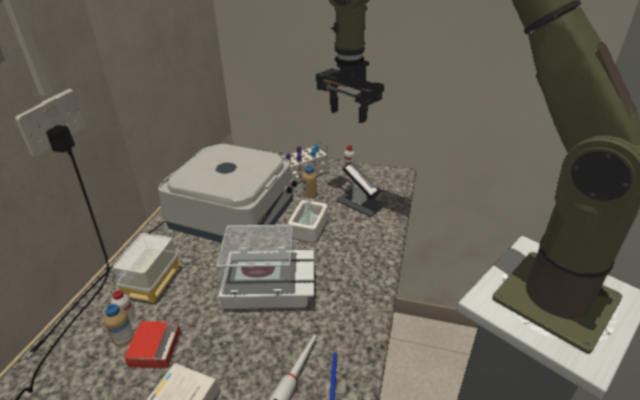

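View pics/side0.png

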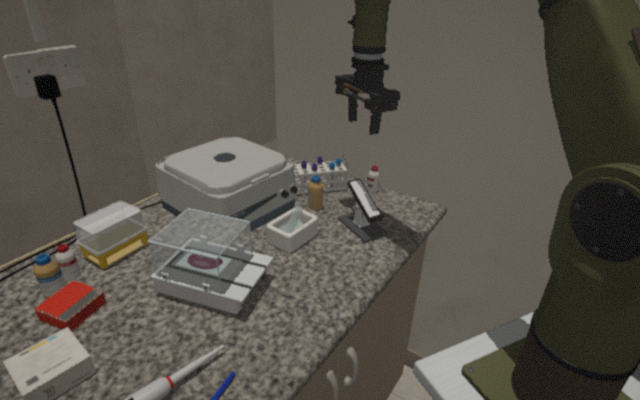

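Scene shows the warmer at about (265,275) and the stand at (360,190); side shows the warmer at (210,265) and the stand at (362,207). Next I take rough positions and a look at the wrist picture.

```bash
python3 - <<'E'
from h import *
f=dict(np.load('side0.npz'));g=dict(np.load('scene0.npz'))
for n,(u,v),z in [('w front L?',(156,279),.05),('w front R',(240,297),.05),('w right back',(272,260),.05),('slide',(205,262),.054)]:
    print(n,pt(f,u,v),ptz(f,u,v,z))
for n,(u,v),z in [('fl',(224,297),.05),('fr',(313,290),.05),('br',(314,252),.05),('slide',(258,270),.054)]:
    print(n,pt(g,u,v),ptz(g,u,v,z))
print('stand',pt(f,362,200),pt(g,360,182),'foam',pt(f,292,228), 'blue',pt(f,315,190),'red',pt(f,375,180))
E
```

```text
w front L? [0.49015892 0.52912495 0.04294418] [0.48117693 0.52911502 0.05      ]
w front R [0.36678542 0.39607868 0.05048109] [0.36729746 0.39596198 0.05      ]
w right back [ 5.06921132e-01  2.84004984e-01 -2.00998197e-04] [0.44623024 0.30458696 0.05      ]
slide [0.41180325 0.44321087 0.11426762] [0.49008019 0.43255467 0.054     ]
fl [0.48900334 0.53134861 0.04868327] [0.48787727 0.53192066 0.05      ]
fr [0.4005279  0.35859415 0.0033892 ] [0.3686261  0.38842235 0.05      ]
br [4.92273315e-01 2.65566932e-01 2.44211207e-05] [0.452095   0.30361756 0.05      ]
slide [0.44204134 0.47058281 0.11592872] [0.49603558 0.43486625 0.054     ]
stand [0.53574595 0.03810614 0.08515864] [0.53873423 0.03940014 0.08282739] foam [0.56735276 0.20989215 0.02971693] blue [0.66561454 0.10320914 0.06152555] red [ 0.68689855 -0.09939116  0.0402979 ]
```

View pics/wrist0.png

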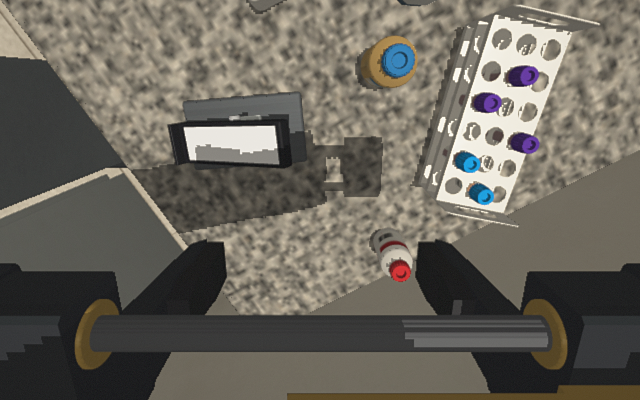

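Wrist view shows the stand at (235,145) with its low end to the left (about (180,145)), the blue bottle at (390,62) and the red bottle at (395,265). From the long side of the warmer, its x axis runs at a yaw of about 49°, with the front centre near (0.41,0.35). I move over the front of the warmer for a closer look.

Request:
{"method": "step_arm", "body": {
  "motion": [
    {"dx":40,"dy":-30,"rz":5},
    {"dx":80,"dy":-59,"rz":10},
    {"dx":120,"dy":-89,"rz":15},
    {"dx":160,"dy":-118,"rz":20},
    {"dx":200,"dy":-148,"rz":26},
    {"dx":240,"dy":-178,"rz":31},
    {"dx":280,"dy":-207,"rz":36},
    {"dx":322,"dy":-237,"rz":41},
    {"dx":322,"dy":-237,"rz":41},
    {"dx":322,"dy":-237,"rz":41}
  ]
}}

```text
invalid input at $.motion[0]: expected keys grip, dx, dy, dz, rx, ry, rz
```

```bash
python3 - <<'E'
from h import *
f=snap('wrist','wrist1'); print(read_state()['tcp_pos'],f['eye'])
E
```

```text
[ 6.24628993e-01 -2.06252832e-06  2.46214113e-01] [0.62404381 0.0774218  0.38471103]
```

View pics/wrist1.png

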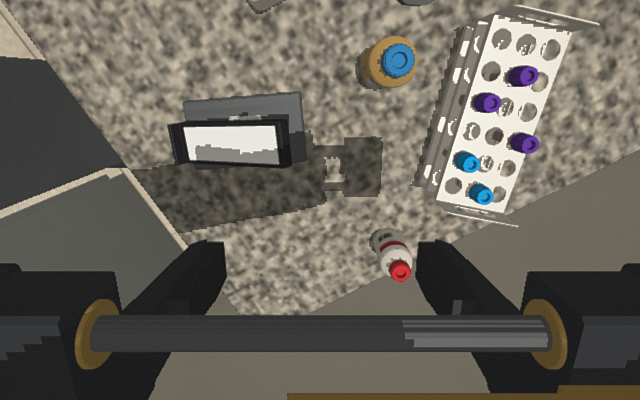

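The move was refused because every row needs all the keys. The picture is the same as before.

Request:
{"method": "step_arm", "body": {
  "motion": [
    {"grip":88,"dx":40,"dy":-30,"dz":0,"rx":0,"ry":0,"rz":5},
    {"grip":88,"dx":80,"dy":-59,"dz":0,"rx":0,"ry":0,"rz":10},
    {"grip":88,"dx":120,"dy":-89,"dz":0,"rx":0,"ry":0,"rz":15},
    {"grip":88,"dx":160,"dy":-118,"dz":0,"rx":0,"ry":0,"rz":20},
    {"grip":88,"dx":200,"dy":-148,"dz":0,"rx":0,"ry":0,"rz":26},
    {"grip":88,"dx":240,"dy":-178,"dz":0,"rx":0,"ry":0,"rz":31},
    {"grip":88,"dx":280,"dy":-207,"dz":0,"rx":0,"ry":0,"rz":36},
    {"grip":88,"dx":322,"dy":-237,"dz":0,"rx":0,"ry":0,"rz":41},
    {"grip":88,"dx":322,"dy":-237,"dz":0,"rx":0,"ry":0,"rz":41},
    {"grip":88,"dx":322,"dy":-237,"dz":0,"rx":0,"ry":0,"rz":41}
  ]
}}

```text
clock: 1.45
tcp_pos: [0.3883, 0.3215, 0.2467]
orientation: [0.91, 0.415, -0.0, 0.0]
contact_force: [0.2, -0.3, 0.3]
opening: 0.0879
```

```bash
python3 - <<'E'
from h import *
f=snap('wrist','wrist2'); print(f['eye'])
E
```

```text
[0.4385013  0.37998129 0.3852464 ]
```

View pics/wrist2.png

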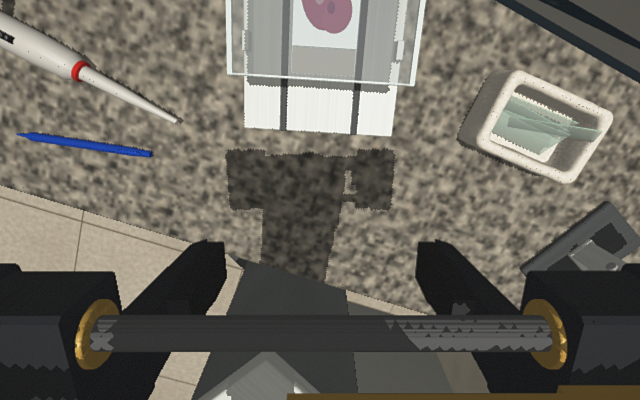

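The plate's front edge runs (245,128)–(393,136). The dark rails end at about x = 284 and 354. The hood's front edge is at (228,74)–(413,85), and the white end lies just under it, at about (322,78).

```bash
python3 - <<'E'
from h import *
f=dict(np.load('wrist2.npz'))
d=f['depth']
for u,v in [(246,127),(392,135),(320,122),(265,120),(320,100)]: print(u,v,pt(f,u,v))
L=ptz(f,245,129,.05);Rr=ptz(f,393.5,136.5,.05); print(L,Rr,np.linalg.norm(L-Rr))
y=(L-Rr)/np.linalg.norm(L-Rr); yaw1=np.degrees(np.arctan2(y[1],y[0]))-90
# rails (z .054)
for a in [((283,128),(290,10)),((355,131),(365,10))]:
    p,q=[ptz(f,*k,.054) for k in a]; print(p,q,np.degrees(np.arctan2(*(q-p)[1::-1])))
p,q=ptz(f,228,75.5,.131),ptz(f,413.5,86.5,.131); print('hood',p,q,np.linalg.norm(p-q),(p+q)/2)
print('yaw',yaw1,(L+Rr)/2)
# fine rail / edge profile
c=f['color'].sum(2).astype(int)
print(c[118,235:410].tolist()); print(c[60:145,320].tolist()); 
E
```

```text
246 127 [0.35956884 0.39606661 0.05073271]
392 135 [ 4.61628957e-01  2.88175623e-01 -1.02751093e-04]
320 122 [0.41511406 0.3540441  0.05095356]
265 120 [0.37718684 0.3891082  0.04892571]
320 100 [0.42819432 0.36910404 0.05225389]
[0.35737186 0.39538796 0.05      ] [0.45883307 0.29805268 0.05      ] 0.14060062478567154
[0.38570692 0.37268861 0.054     ] [0.45738717 0.44145055 0.054     ] 43.80959539461959
[0.43457087 0.32663799 0.054     ] [0.50534167 0.39985062 0.054     ] 45.97159159017218
hood [0.39371919 0.4251573  0.131     ] [0.48528559 0.33620204 0.131     ] 0.12766144079291028 [0.43950239 0.38067967 0.131     ]
yaw 46.18897723170028 [0.40810247 0.34672032 0.05      ]
[357, 375, 384, 387, 387, 385, 381, 369, 382, 591, 724, 710, 696, 700, 702, 703, 703, 706, 706, 706, 703, 701, 697, 700, 707, 706, 703, 704, 708, 704, 701, 703, 708, 710, 702, 701, 704, 701, 700, 702, 706, 703, 706, 721, 648, 339, 249, 269, 270, 266, 217, 309, 728, 719, 703, 700, 707, 707, 703, 701, 704, 712, 713, 712, 710, 710, 712, 711, 705, 705, 700, 697, 709, 710, 707, 703, 704, 703, 703, 705, 704, 704, 710, 7
[... 184 characters left out ...]
266, 257, 369, 745, 733, 719, 712, 713, 718, 717, 716, 716, 718, 718, 717, 715, 709, 710, 715, 713, 714, 714, 714, 717, 717, 715, 714, 714, 710, 708, 707, 713, 715, 714, 717, 719, 724, 734, 575, 428, 417, 424, 419, 413, 393, 382, 365, 366, 369, 362, 362, 360, 356, 356, 353]
[507, 506, 506, 504, 509, 507, 508, 507, 505, 500, 508, 505, 506, 501, 531, 497, 482, 498, 689, 740, 554, 378, 361, 365, 368, 367, 362, 398, 706, 744, 725, 717, 716, 715, 715, 715, 715, 713, 714, 713, 712, 710, 713, 711, 710, 710, 712, 713, 709, 710, 710, 710, 711, 708, 708, 708, 707, 708, 708, 709, 709, 706, 709, 709, 708, 708, 709, 709, 710, 713, 729, 668, 408, 341, 335, 316, 296, 286, 296, 313, 334, 347, 348, 340, 337]
```

```bash
cat >> h.py <<'E'
YW=np.radians(46.1); PF=np.array([.4081,.3467,.05])
X=np.array([np.cos(YW),np.sin(YW),0]);Y=np.array([-X[1],X[0],0]);Z=np.array([0,0,1.])
def W(x,y,z): return PF+X*(x+105)/1e3+Y*y/1e3+Z*(z-50)/1e3   # warmer mm -> world
def inW(p): d=np.array(p)-PF; return np.round([d@X*1e3-105,d@Y*1e3,d@Z*1e3+50],1)
def tilt(t,yaw=YW):  # tool x along yaw, tip tilted outwards by t deg
    x=np.array([np.cos(yaw),np.sin(yaw),0]); return np.c_[x,np.cross(-Z,x),-Z]@R.from_euler('y',t,degrees=True).as_matrix()
def go(p,M):
    s=read_state(); A=R.from_quat(s['orientation']).as_matrix()
    print('d',np.round(A.T@(np.array(p)-s['tcp_pos'])*1e3,1),'r',np.round(R.from_matrix(A.T@M).as_rotvec(degrees=True),1))
E
python3 - <<'E'
from h import *
go(W(-115,0,100),tilt(55))
f=dict(np.load('wrist2.npz'))
for v in (35,45,78,80,88): print(v,inW(ptz(f,325,v,.054)))
print(inW(ptz(f,294,40,.054)),inW(ptz(f,357,40,.054)))
E
```

```text
d [ 22.3  -3.1 146.7] r [-1.3 55.   2.6]
35 [-20.4  -0.5  54. ]
45 [-28.4  -0.9  54. ]
78 [-55.6  -2.4  54. ]
80 [-57.3  -2.5  54. ]
88 [-64.2  -2.9  54. ]
[-25.8  26.1  54. ] [-23.  -28.4  54. ]
```

Request:
{"method": "step_arm", "body": {
  "motion": [
    {"grip":0,"dx":3,"dy":0,"dz":20,"rx":0,"ry":9,"rz":0.4},
    {"grip":0,"dx":7,"dy":-1,"dz":45,"rx":-0.3,"ry":18,"rz":0.8},
    {"grip":0,"dx":11,"dy":-1,"dz":70,"rx":-0.6,"ry":27,"rz":1.3},
    {"grip":0,"dx":15,"dy":-2,"dz":95,"rx":-0.9,"ry":36,"rz":1.7},
    {"grip":0,"dx":19,"dy":-3,"dz":120,"rx":-1.1,"ry":45,"rz":2.2},
    {"grip":0,"dx":22,"dy":-3,"dz":147,"rx":-1.3,"ry":55,"rz":2.6},
    {"grip":0,"dx":22,"dy":-3,"dz":147,"rx":-1.3,"ry":55,"rz":2.6},
    {"grip":0,"dx":22,"dy":-3,"dz":147,"rx":-1.3,"ry":55,"rz":2.6},
    {"grip":0,"dx":22,"dy":-3,"dz":147,"rx":-1.3,"ry":55,"rz":2.6}
  ]
}}

```text
clock: 2.62
tcp_pos: [0.507, 0.3677, 0.278]
orientation: [0.871, 0.397, 0.247, -0.151]
contact_force: [0.4, 1.0, 0.7]
opening: 0.0004
```

```bash
python3 - <<'E'
from h import *
s=read_state(); print(inW(s['tcp_pos']),s['contact_force'],s['joint_pos'],s['opening'])
go(W(-115,0,100),tilt(55)); go(W(-43.5,0,84),tilt(55)); snap('side','side3')
E
```

```text
[-21.2 -56.7 278. ] [0.40423555 1.04911744 0.66679491] [-0.38934447  0.53215534 -0.31584601  2.05269408 -0.99934667  0.04336443
 -0.34608958] 0.00035231594580981997
d [-174.9  -51.1  102.5] r [-5.6 21.7  0.2]
d [-123.9  -45.1  154.8] r [-5.6 21.7  0.2]
```

View pics/side3.png

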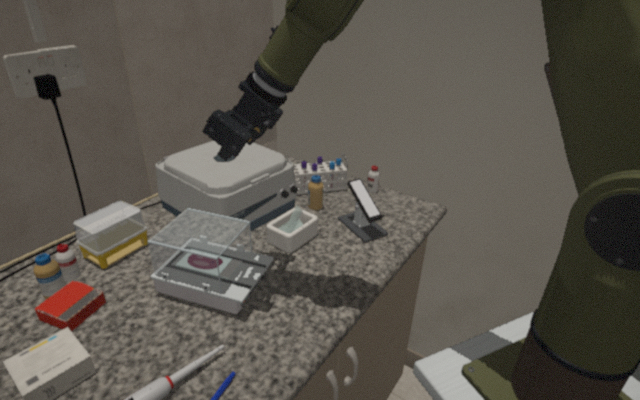

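The arm stopped at its joint limits (j5 at -1, j6 at 0.04), well short of the target: the tool was at forearm alignment, so the steep tilt needs the other wrist branch. The side view shows the gripper free in the air at (240,130), with nothing touched. I fit the kinematics to plan this.

```bash
cat >> h.py <<'E'
from scipy.optimize import least_squares
def fk(q,L=None):
    L=LL if L is None else L
    M=np.eye(3);p=np.array([0,0,L[0]])
    for i,(q_,ax) in enumerate(zip(q,'zyzyzyz')):
        M=M@R.from_euler(ax,q_).as_matrix()
        if i in(2,4,6): p=p+M[:,2]*L[1+i//2-0] if False else p+M[:,2]*L[i//2]  if i else p
    return p,M
E
python3 - <<'E'
import numpy as np
from h import read_state,R
s=read_state()
def fk(q,L):
    M=np.eye(3);p=np.array([0,0,L[0]])
    for i,(a,ax) in enumerate(zip(q,'zyzyzyz')):
        M=M@R.from_euler(ax,a).as_matrix()
        if i in(2,4,6): p=p+M[:,2]*L[i//2]
    return p,M
from scipy.optimize import least_squares
D=[([0.034,0.69,-0.195,1.566,0.157,0.903,-0.215],[.6246,0,.2462]),(s['joint_pos'],s['tcp_pos'])]
r=least_squares(lambda L:np.concatenate([fk(q,L)[0]-p for q,p in D]),[.3,.4,.4,.2])
print(r.x,r.fun)
for q,_ in D: print(R.from_matrix(fk(q,r.x)[1]).as_quat())
print(s['orientation'])
E
```

```text
[-2.37250892  1.79318271 -0.59010643 -0.81319748] [ 0.06591393  0.13811284 -0.05620957 -0.13709756 -0.07424184  0.05620958]
[ 6.56469122e-05  9.99999461e-01 -1.69256803e-04 -1.02194234e-03]
[-0.33670137  0.89545367 -0.28253403  0.07049425]
[ 0.87126518  0.39509754  0.2496287  -0.14993476]
```

```bash
python3 - <<'E'
import numpy as np, itertools
from h import read_state,R
from scipy.optimize import least_squares
s=read_state()
def fk(q,L,sg):
    M=np.eye(3);p=np.array([0,0,L[0]])
    for i,(a,ax) in enumerate(zip(q*sg,'zyzyzyz')):
        M=M@R.from_euler(ax,a).as_matrix()
        if i in(2,4,6): p=p+M[:,2]*L[i//2]
    return p,M
D=[(np.array([0.034,0.69,-0.195,1.566,0.157,0.903,-0.215]),[.6246,0,.2462]),(s['joint_pos'],s['tcp_pos'])]
A=R.from_quat(s['orientation']).as_matrix()
for sg in itertools.product([1,-1],repeat=4):
    g=np.array([sg[0],1,sg[1],1,sg[2],1,sg[3]])
    r=least_squares(lambda L:np.concatenate([fk(q,L,g)[0]-p for q,p in D]),[.3,.4,.4,.2])
    if r.cost<1e-3:
      print(g,r.x,r.cost,[np.round(fk(q,r.x,g)[1][:,2],3) for q,_ in D],np.round(A[:,2],3), np.round(R.from_matrix(fk(D[1][0],r.x,g)[1].T@A).as_rotvec(),3), np.round(r.fun*1e3,1))
E
```

```text
[-1  1 -1  1 -1  1  1] [0.09827542 0.71586663 0.22605683 0.28037401] 0.0005522171513574915 [array([-0.002,  0.   , -1.   ]), array([ 0.317,  0.459, -0.83 ])] [ 0.317  0.459 -0.83 ] [-0.    -0.     2.262] [  3.4  22.5 -16.5  -5.9  -2.   16.5]
[-1  1 -1  1 -1  1 -1] [0.09827542 0.71586663 0.22605683 0.28037401] 0.0005522171513574915 [array([-0.002,  0.   , -1.   ]), array([ 0.317,  0.459, -0.83 ])] [ 0.317  0.459 -0.83 ] [-0.    -0.     1.571] [  3.4  22.5 -16.5  -5.9  -2.   16.5]
```

Request:
{"method": "step_arm", "body": {
  "motion": [
    {"grip":0,"dx":0,"dy":0,"dz":-40,"rx":0,"ry":-8,"rz":0},
    {"grip":0,"dx":0,"dy":0,"dz":-40,"rx":0,"ry":-8,"rz":0}
  ]
}}

```text
clock: 2.92
tcp_pos: [0.4947, 0.3524, 0.3021]
orientation: [0.885, 0.407, 0.188, -0.126]
contact_force: [0.1, 0.5, 0.0]
opening: 0.0006
```

```bash
cat > rec.py <<'E'
from h import *
s=read_state(); import json
open('log.jsonl','a').write(json.dumps([list(map(float,s['joint_pos'])),list(map(float,s['tcp_pos'])),list(map(float,s['orientation']))])+'\n')
print(s['clock'],inW(s['tcp_pos']),np.round(s['joint_pos'],3),np.round(s['qvel'],2))
A=R.from_quat(s['orientation']).as_matrix(); print('toolz',A[:,2],'tilt',np.degrees(np.arccos(-A[2,2])))
E
cat > log.jsonl <<'E'
[[0.0341,0.6896,-0.195,1.5656,0.157,0.9025,-0.215],[0.6246,0,0.2462],[0.707,0.707,-0.001,-0.001]]
[[-0.38934447,0.53215534,-0.31584601,2.05269408,-0.99934667,0.04336443,-0.34608958],[0.507,0.3677,0.278],[0.87126518,0.39509754,0.2496287,-0.14993476]]
E
python3 rec.py; python3 -c "
from h import *
go(W(-180,0,200),tilt(0))"
```

```text
2.925 [-40.8 -58.5 302.1] [-0.759  0.481  0.242  1.97  -0.854  0.411 -0.531] [-1.5  -0.3   2.22 -0.42  0.97  1.55 -1.12]
toolz [ 0.22982969  0.37628469 -0.89754562] tilt 26.16269733171158
d [-167.5  -61.2   37.3] r [ -4.9 -25.7   3.2]
```

Request:
{"method": "step_arm", "body": {
  "motion": [
    {"grip":0,"dx":-50,"dy":-20,"dz":10,"rx":-1,"ry":-8,"rz":1},
    {"grip":0,"dx":-100,"dy":-40,"dz":20,"rx":-3,"ry":-16,"rz":2},
    {"grip":0,"dx":-168,"dy":-61,"dz":37,"rx":-5,"ry":-26,"rz":3},
    {"grip":0,"dx":-168,"dy":-61,"dz":37,"rx":-5,"ry":-26,"rz":3},
    {"grip":0,"dx":-168,"dy":-61,"dz":37,"rx":-5,"ry":-26,"rz":3}
  ]
}}

```text
clock: 3.55
tcp_pos: [0.3576, 0.2943, 0.2008]
orientation: [0.919, 0.394, 0.002, 0.001]
contact_force: [0.7, -0.6, 0.5]
opening: 0.0007
```

```bash
python3 rec.py; python3 - <<'E'
import json
from h import *
D=[json.loads(l) for l in open('log.jsonl')]
def fk(q,P):  # offsets (x,y,z) after joints 1..7 lumped
    M=np.eye(3);p=np.array([P[7],0,P[0]])
    for i,(a,ax) in enumerate(zip(np.array(q)*[-1,1,-1,1,-1,1,-1],'zyzyzyz')):
        M=M@R.from_euler(ax,a).as_matrix()
        if i==2: p=p+M@[P[4],P[6],P[1]]
        if i==4: p=p+M@[P[5],0,P[2]]
        if i==6: p=p+M[:,2]*P[3]
        if i==1: p=p+M@[0,P[8],0]
    return p
r=least_squares(lambda P:np.concatenate([(fk(d[0],P)-d[1])*1e3 for d in D]+[.02*1e3*np.array(P[4:])]),[.3,.4,.4,.2,0,0,0,0,0])
print(np.round(r.x,3),np.round(r.fun,1))
E
```

```text
3.55 [-1.778e+02  1.000e-01  2.008e+02] [-1.122  0.625  0.538  2.115 -0.603  0.55  -0.902] [ 0.02 -0.02  0.01 -0.04  0.01  0.01 -0.01]
toolz [ 5.32821012e-03  2.43555133e-04 -9.99985775e-01] tilt 0.3056041725775889
[ 0.347  0.563  0.345  0.318 -0.     0.    -0.027 -0.    -0.019] [ 0.   0.  -0.  -0.   0.   0.   0.  -0.   0.  -0.   0.  -0.  -0.   0.
 -0.5 -0.  -0.4]
```

```bash
cat > kin.py <<'E'
from h import *
P=None
SG=np.array([-1,1,-1,1,-1,1,-1]); LO=np.array([-3.01,-.46,-1.47,.13,-1,.04,-2.66]);HI=np.array([3.01,2.08,1.51,2.56,4.14,2.09,2.66])
import json
D=[json.loads(l) for l in open('log.jsonl')]
def fk(q,P=None,full=False):
    P=PP if P is None else P
    M=np.eye(3);p=np.array([P[7],0,P[0]]);pts=[]
    for i,(a,ax) in enumerate(zip(np.array(q)*SG,'zyzyzyz')):
        M=M@R.from_euler(ax,a).as_matrix()
        if i==1: p=p+M@[0,P[8],0]
        if i==2: p=p+M@[P[4],P[6],P[1]]; pts.append(p)
        if i==4: p=p+M@[P[5],0,P[2]]; pts.append(p)
        if i==6: p=p+M[:,2]*P[3]
    M=M@R.from_euler('z',90,degrees=True).as_matrix()
    return (p,M,pts) if full else (p,M)
PP=least_squares(lambda P:np.concatenate([(fk(d[0],P)[0]-d[1])*1e3 for d in D]+[20*np.array(P[4:])]),[.3,.4,.4,.2,0,0,0,0,0]).x
def err(q,p,M):
    a,B=fk(q); return np.r_[(a-p)*10,R.from_matrix(B.T@M).as_rotvec()*3]
def ik(p,M,q0,w=.01):
    q0=np.clip(q0,LO+.02,HI-.02)
    r=least_squares(lambda q:np.r_[err(q,p,M),w*(q-q0)],q0,bounds=(LO+.015,HI-.015)); return r.x,np.abs(err(r.x,p,M)).max()
E
python3 - <<'E'
from kin import *
rng=np.random.default_rng(0)
for t in (40,50,55):
  for x,z in ((-47,66),(-100,66)):
    S=[]
    for k in range(25):
        q,e=ik(W(x,0,z),tilt(t),rng.uniform(LO,HI),1e-3)
        if e<.02: S.append(np.r_[q,e])
    S=sorted(S,key=lambda q:round(q[4],1)); print(t,x,len(S))
    for q in S[::max(1,len(S)//5)]: print('  ',np.round(q,2),'elbow/wrist',np.round(np.array(fk(q[:7],full=True)[2]),2).tolist())
E
```

```text
40 -47 7
   [-0.47  1.05 -0.51  2.38  2.79  0.99  2.11  0.  ] elbow/wrist [[0.46, 0.19, 0.61], [0.31, 0.24, 0.31]]
   [-0.71  1.02 -0.12  2.39  3.07  0.96  1.7   0.  ] elbow/wrist [[0.39, 0.28, 0.64], [0.31, 0.24, 0.31]]
   [-1.14  1.18  0.64  2.41  3.58  1.17  0.95  0.  ] elbow/wrist [[0.25, 0.45, 0.58], [0.31, 0.24, 0.31]]
   [-1.19  1.23  0.75  2.41  3.64  1.23  0.85  0.  ] elbow/wrist [[0.23, 0.47, 0.55], [0.31, 0.24, 0.31]]
   [-1.31  1.43  1.09  2.42  3.79  1.47  0.54  0.  ] elbow/wrist [[0.17, 0.53, 0.45], [0.31, 0.24, 0.31]]
   [-1.31  1.44  1.11  2.42  3.79  1.48  0.53  0.  ] elbow/wrist [[0.17, 0.53, 0.44], [0.31, 0.24, 0.31]]
   [-1.35  1.73  1.49  2.42  3.87  1.82  0.19  0.  ] elbow/wrist [[0.14, 0.54, 0.29], [0.31, 0.24, 0.31]]
40 -100 11
   [-0.17  1.34 -1.16  2.52  2.44  1.43  2.64  0.  ] elbow/wrist [[0.55, 0.06, 0.45], [0.27, 0.2, 0.31]]
   [-0.28  1.21 -0.9   2.52  2.58  1.3   2.4   0.  ] elbow/wrist [[0.52, 0.11, 0.53], [0.27, 0.2, 0.31]]
   [-0.67  1.07 -0.19  2.54  3.03  1.17  1.76  0.  ] elbow/wrist [[0.42, 0.27, 0.61], [0.27, 0.2, 0.31]]
   [-0.67  1.07 -0.19  
[... 1105 characters left out ...]
.34  0.  ] elbow/wrist [[0.54, 0.14, 0.45], [0.27, 0.2, 0.25]]
   [-0.49  1.26 -0.48  2.51  3.    1.55  2.04  0.  ] elbow/wrist [[0.5, 0.21, 0.51], [0.27, 0.2, 0.25]]
   [-0.94  1.29  0.27  2.53  3.24  1.64  1.33  0.  ] elbow/wrist [[0.35, 0.41, 0.51], [0.27, 0.2, 0.25]]
   [-0.77  1.24 -0.02  2.52  3.15  1.58  1.6   0.  ] elbow/wrist [[0.41, 0.34, 0.53], [0.27, 0.2, 0.25]]
   [-1.07  1.37  0.51  2.54  3.31  1.7   1.1   0.  ] elbow/wrist [[0.3, 0.46, 0.47], [0.27, 0.2, 0.25]]
   [-1.01  1.33  0.39  2.54  3.28  1.67  1.21  0.  ] elbow/wrist [[0.33, 0.44, 0.49], [0.27, 0.2, 0.25]]
   [-1.19  1.5   0.78  2.54  3.37  1.79  0.82  0.  ] elbow/wrist [[0.24, 0.51, 0.41], [0.27, 0.2, 0.25]]
55 -100 0
```

```bash
python3 - <<'E'
from kin import *
f=dict(np.load('wrist0.npz'))
# stand rough: panel face centre
for u,v in [(190,140),(235,140),(275,140),(175,145)]: print(u,v,np.round(pt(f,u,v),4))
rng=np.random.default_rng(1)
def show(name,p,M,n=40):
    b={1:[],2:[]}
    for k in range(n):
        q,e=ik(p,M,rng.uniform(LO,HI),1e-3)
        if e<.02: b[1 if q[4]<1.57 else 2].append(q)
    print(name,{k:(len(v),[np.round(q,2).tolist() for q in v[:2]]) for k,v in b.items()})
for g in (0,15,30,40): show(f'grasp{g}',W(-117,0,43),tilt(g))
for g in (30,45,60): show(f'place{g}',np.array([.50,.04,.08]),tilt(g,0))
for t in (45,48): 
  show(f'press{t}',W(-47,0,66),tilt(t)); show(f'pressend{t}',W(-90,0,66),tilt(t))
show('hover45',W(-100,0,150),tilt(45))
E
```

```text
190 140 [0.5044 0.028  0.0642]
235 140 [0.5522 0.0323 0.092 ]
275 140 [0.5882 0.0355 0.1125]
175 145 [0.49   0.0233 0.0638]
grasp0 {1: (18, [[-0.62, 0.91, -0.28, 2.0, 0.72, 0.33, -2.25], [-0.53, 0.93, -0.44, 1.99, 0.94, 0.43, -2.46]]), 2: (0, [])}
grasp15 {1: (0, []), 2: (17, [[-0.56, 0.92, -0.36, 2.23, 2.3, 0.37, 2.47], [-0.68, 0.9, -0.17, 2.24, 2.68, 0.29, 2.07]])}
grasp30 {1: (0, []), 2: (16, [[-0.77, 1.01, -0.03, 2.47, 3.13, 0.86, 1.61], [-0.85, 1.03, 0.12, 2.47, 3.26, 0.89, 1.45]])}
grasp40 {1: (0, []), 2: (0, [])}
place30 {1: (0, []), 2: (12, [[0.18, 1.02, -0.75, 2.52, 2.35, 1.06, 2.15], [-0.32, 0.95, 0.11, 2.54, 3.08, 0.85, 1.35]])}
place45 {1: (0, []), 2: (0, [])}
place60 {1: (0, []), 2: (0, [])}
press45 {1: (0, []), 2: (10, [[-1.23, 1.36, 0.86, 2.47, 3.6, 1.48, 0.78], [-1.05, 1.18, 0.47, 2.46, 3.42, 1.29, 1.14]])}
pressend45 {1: (0, []), 2: (12, [[-0.17, 1.41, -1.16, 2.54, 2.55, 1.54, 2.64], [-0.24, 1.31, -0.98, 2.54, 2.64, 1.46, 2.47]])}
press48 {1: (0, []), 2: (12, [[-0.41, 1.19, -0.62, 2.45, 2.85, 1.31, 2.17], [-0.59, 1.13, -0.32, 2.46, 3.0, 1.28, 1.87]])}
pressend48 {1: (0, []), 2: (0, [])}
hover45 {1: (0, []), 2: (0, [])}
```

```bash
python3 - <<'E'
from kin import *
rng=np.random.default_rng(1)
def best(p,M,n=14):
    S=[]
    for k in range(n):
        q0=rng.uniform(LO,HI); q0[4]=rng.uniform(2,4);q0[3]=2.3
        q,e=ik(p,M,q0,1e-3)
        if e<.02 and q[4]>1.57: S.append(q)
    return len(S),(np.round(min(S,key=lambda q:abs(q[2])),2).tolist() if S else None)
for x in(-117,-122): 
  for g in (0,5,8,11): print('grasp',x,g,best(W(x,0,43),tilt(g)))
c=np.array([.54,.032,.085]); a=np.radians(5)
for px in (-36,-28):
  for t in (30,34,38,42):
    M=tilt(30,a); p=c+(M[:,0]*px+M[:,2]*0)/1e3; g=p-M[:,2]*.002
    Mt=tilt(t,a); print('place',px,t,best(g+Mt[:,2]*.011,Mt))
E
```

```text
grasp -117 0 (0, None)
grasp -117 5 (0, None)
grasp -117 8 (9, [-0.82, 0.9, 0.06, 2.14, 4.12, 0.06, 0.61])
grasp -117 11 (7, [-0.8, 0.9, 0.02, 2.19, 3.3, 0.13, 1.43])
grasp -122 0 (0, None)
grasp -122 5 (0, None)
grasp -122 8 (9, [-0.81, 0.89, 0.04, 2.15, 3.81, 0.06, 0.92])
grasp -122 11 (6, [-0.77, 0.89, -0.03, 2.2, 2.99, 0.14, 1.74])
place -36 30 (12, [-0.1, 0.98, -0.12, 2.5, 2.97, 0.86, 1.66])
place -36 34 (10, [0.02, 1.04, -0.35, 2.54, 2.81, 1.06, 1.85])
place -36 38 (0, None)
place -36 42 (0, None)
place -28 30 (10, [-0.32, 1.0, 0.25, 2.49, 3.32, 0.87, 1.27])
place -28 34 (10, [-0.33, 1.06, 0.28, 2.54, 3.31, 1.05, 1.26])
place -28 38 (8, [0.47, 1.41, -1.3, 2.54, 2.3, 1.59, 2.64])
place -28 42 (0, None)
```

```bash
cat >> kin.py <<'E'
def tiltF(t,yaw=YW): return tilt(t,yaw)@np.diag([-1,-1,1.])   # tool turned half round: camera to the robot's side
def solve(p,M,q0=None,n=20,br=2,seed=0):
    rng=np.random.default_rng(seed);S=[]
    if q0 is not None:
        q,e=ik(p,M,q0,.02); q,e=ik(p,M,q,1e-4)
        if e<.02: return q
    for k in range(n):
        z=rng.uniform(LO,HI); z[3]=2.2; z[4]=rng.uniform(2,4) if br==2 else rng.uniform(-1,1.5)
        q,e=ik(p,M,z,1e-3)
        if e<.02: S.append(q)
    return min(S,key=lambda q:abs(q[2])+abs(q[2]-0)) if S else None
BODY=np.array([[x,y,z] for x in(-38,38) for y in(-94,94) for z in(-56,-120)]+[[9,0,8],[-9,0,8],[77,0,-138],[77,40,-138],[77,-40,-138]])/1e3
E
python3 - <<'E'
from kin import *
q0=np.array(read_state()['joint_pos'])
for x,z,t in((-110,100,25),(-110,100,30),(-120,120,25),(-80,85,40),(-48,76,48),(-48,66,48),(-100,66,40)):
    q=solve(W(x,0,z),tiltF(t)); print(x,z,t,None if q is None else np.round(q,2).tolist())
qb=solve(W(-110,0,100),tiltF(25))
for bump in (0,.3):
  for s in np.linspace(0,1,9):
    q=q0+(qb-q0)*s; q[1]-=bump*np.sin(np.pi*s); p,M,pts=fk(q,full=True); B=p+BODY@M.T
    print(bump,round(s,2),inW(p),'tilt',round(np.degrees(np.arccos(-M[2,2]))),'minz',B[:,2].min().round(3),'lowest in W',inW(B[B[:,2].argmin()]),'wrist',np.round(pts[1],2),'zdir',np.round([M[:,2]@X,M[:,2]@Y],2))
E
```

```text
-110 100 25 [-0.79, 0.82, 0.0, 2.37, 3.17, 0.48, -1.58]
-110 100 30 [-0.81, 0.86, 0.04, 2.45, 3.2, 0.69, -1.62]
-120 120 25 [-0.78, 0.77, 0.0, 2.39, 3.16, 0.45, -1.57]
-80 85 40 [-0.87, 1.01, 0.15, 2.5, 3.26, 1.07, -1.7]
-48 76 48 [-0.88, 1.12, 0.16, 2.49, 3.24, 1.31, -1.71]
-48 66 48 [-0.88, 1.15, 0.16, 2.48, 3.24, 1.33, -1.71]
-100 66 40 [-0.67, 1.07, -0.19, 2.54, 3.03, 1.17, -1.39]
0 0.0 [-1.778e+02  1.000e-01  2.007e+02] tilt 0 minz 0.193 lowest in W [-186.8   -0.   192.7] wrist [0.36 0.29 0.52] zdir [ 0. -0.]
0 0.12 [-234.4  -59.1  189.5] tilt 14 minz 0.18 lowest in W [-227.3  -57.8  179.8] wrist [0.35 0.29 0.5 ] zdir [-0.16 -0.19]
0 0.25 [-256.7 -121.3  191.9] tilt 26 minz 0.181 lowest in W [-251.8 -119.4  181. ] wrist [0.35 0.29 0.48] zdir [-0.21 -0.38]
0 0.38 [-244.4 -171.7  196.2] tilt 34 minz 0.185 lowest in W [-241.8 -169.5  184.6] wrist [0.34 0.28 0.46] zdir [-0.15 -0.54]
0 0.5 [-206.4 -197.2  193. ] tilt 38 minz 0.181 lowest in W [-205.9 -195.2  181.1] wrist [0.34 0.27 0.44] zdir [-0.   -0.62]
0 0.62 [-158.  -190.2  178. ] tilt 39 minz 0.166 lowest in W [-159.2 -188.5  1
[... 865 characters left out ...]
t in W [-211.2 -163.5  285.5] wrist [0.32 0.24 0.57] zdir [ 0.08 -0.5 ]
0.3 0.5 [-178.6 -193.   314.8] tilt 39 minz 0.304 lowest in W [-174.7 -190.5  303.8] wrist [0.31 0.24 0.56] zdir [ 0.23 -0.59]
0.3 0.62 [-129.1 -187.1  307.8] tilt 44 minz 0.296 lowest in W [-127.1 -185.   296.1] wrist [0.31 0.24 0.54] zdir [ 0.38 -0.58]
0.3 0.75 [ -87.2 -147.7  263.9] tilt 43 minz 0.252 lowest in W [ -87.4 -146.3  251.9] wrist [0.31 0.24 0.5 ] zdir [ 0.5  -0.46]
0.3 0.88 [-75.5 -81.6 187. ] tilt 36 minz 0.175 lowest in W [-78.1 -80.9 175.2] wrist [0.31 0.25 0.44] zdir [ 0.52 -0.26]
0.3 1.0 [-110.    0.  100.] tilt 25 minz 0.089 lowest in W [-114.8    0.    88.9] wrist [0.31 0.25 0.39] zdir [ 0.42 -0.  ]
```

```bash
cat > plan.py <<'E'
from kin import *
import sys
def rows(qs):
    s=read_state(); p0=np.array(s['tcp_pos']);A=R.from_quat(s['orientation']).as_matrix()
    for q in qs:
        p,M=fk(q); print(np.round(A.T@(p-p0)*1e3).astype(int).tolist(),np.round(R.from_matrix(A.T@M).as_rotvec(degrees=True),0).astype(int).tolist())
def path(qb,n,bump=0,s0=0):
    q0=np.array(read_state()['joint_pos']); out=[]
    for s in np.linspace(0,1,n+1)[1:]:
        q=q0+(qb-q0)*s; out.append(q)
    return out
E
python3 - <<'E'
from plan import *
q0=np.array(read_state()['joint_pos']); qb=solve(W(-110,0,100),tiltF(25)); np.save('qb.npy',qb)
qm=(q0+qb)/2; qm[1]-=.15; np.save('qm.npy',qm)
a=[fk(q)[1] for q in path(qm,14)]; print([round(np.degrees(R.from_matrix(a[i].T@a[i+1]).magnitude()),1) for i in range(13)])
rows(path(qm,12))
E
```

```text
[np.float64(6.5), np.float64(6.5), np.float64(6.5), np.float64(6.5), np.float64(6.5), np.float64(6.5), np.float64(6.5), np.float64(6.5), np.float64(6.5), np.float64(6.5), np.float64(6.5), np.float64(6.5), np.float64(6.5)]
[-21, 18, 1] [-3, -3, -6]
[-38, 37, 0] [-6, -6, -12]
[-51, 57, -2] [-9, -9, -19]
[-61, 78, -6] [-12, -12, -25]
[-67, 99, -11] [-15, -14, -32]
[-69, 119, -16] [-18, -16, -38]
[-67, 137, -22] [-21, -17, -45]
[-62, 154, -28] [-24, -19, -52]
[-53, 169, -34] [-26, -20, -59]
[-41, 181, -40] [-29, -21, -66]
[-27, 189, -46] [-32, -21, -73]
[-11, 195, -51] [-35, -22, -80]
```

Request:
{"method": "step_arm", "body": {
  "motion": [
    {"grip":0,"dx":-21,"dy":18,"dz":1,"rx":-3,"ry":-3,"rz":-6},
    {"grip":0,"dx":-38,"dy":37,"dz":0,"rx":-6,"ry":-6,"rz":-12},
    {"grip":0,"dx":-51,"dy":57,"dz":-2,"rx":-9,"ry":-9,"rz":-19},
    {"grip":0,"dx":-61,"dy":78,"dz":-6,"rx":-12,"ry":-12,"rz":-25},
    {"grip":0,"dx":-67,"dy":99,"dz":-11,"rx":-15,"ry":-14,"rz":-32},
    {"grip":0,"dx":-69,"dy":119,"dz":-16,"rx":-18,"ry":-16,"rz":-38},
    {"grip":0,"dx":-67,"dy":137,"dz":-22,"rx":-21,"ry":-17,"rz":-45},
    {"grip":0,"dx":-62,"dy":154,"dz":-28,"rx":-24,"ry":-19,"rz":-52},
    {"grip":0,"dx":-53,"dy":169,"dz":-34,"rx":-26,"ry":-20,"rz":-59},
    {"grip":0,"dx":-41,"dy":181,"dz":-40,"rx":-29,"ry":-21,"rz":-66},
    {"grip":0,"dx":-27,"dy":189,"dz":-46,"rx":-32,"ry":-21,"rz":-73},
    {"grip":0,"dx":-11,"dy":195,"dz":-51,"rx":-35,"ry":-22,"rz":-80}
  ]
}}

```text
clock: 5.05
tcp_pos: [0.4927, 0.1522, 0.2538]
orientation: [0.401, 0.856, -0.047, 0.323]
contact_force: [0.3, -0.1, 0.0]
opening: 0.0004
```

```bash
python3 rec.py; python3 - <<'E'
from plan import *
print(np.round(np.load('qm.npy'),2),np.round(np.load('qb.npy'),2)); print(np.abs(fk(read_state()['joint_pos'])[0]-read_state()['tcp_pos'])*1e3)
rows(path(np.load('qb.npy'),12))
E
```

```text
5.05 [-186.5 -195.8  253.8] [-1.301  0.749  0.917  2.255  0.405  0.11  -0.322] [-0.17  0.19  0.33  0.06  0.56 -0.6   0.37]
toolz [ 0.51512781 -0.34042632 -0.78660871] tilt 38.130290323927376
[-0.96  0.57  0.27  2.24  1.28  0.52 -1.24] [-0.79  0.82  0.    2.37  3.17  0.48 -1.58]
[0.14234115 0.11954207 0.10995687]
[9, -17, 12] [3, 0, -8]
[15, -29, 23] [4, 1, -17]
[21, -35, 33] [5, 1, -25]
[27, -36, 43] [5, 1, -34]
[37, -31, 52] [3, 2, -42]
[51, -22, 61] [0, 2, -49]
[72, -10, 66] [-4, 3, -57]
[99, 5, 68] [-10, 5, -63]
[133, 18, 65] [-16, 7, -70]
[172, 30, 55] [-24, 10, -75]
[214, 37, 37] [-32, 13, -80]
[258, 38, 11] [-41, 17, -84]
```

Request:
{"method": "step_arm", "body": {
  "motion": [
    {"grip":0,"dx":9,"dy":-17,"dz":12,"rx":3,"ry":0,"rz":-8},
    {"grip":0,"dx":15,"dy":-29,"dz":23,"rx":4,"ry":1,"rz":-17},
    {"grip":0,"dx":21,"dy":-35,"dz":33,"rx":5,"ry":1,"rz":-25},
    {"grip":0,"dx":27,"dy":-36,"dz":43,"rx":5,"ry":1,"rz":-34},
    {"grip":0,"dx":37,"dy":-31,"dz":52,"rx":3,"ry":2,"rz":-42},
    {"grip":0,"dx":51,"dy":-22,"dz":61,"rx":0,"ry":2,"rz":-49}
  ]
}}

```text
clock: 5.8
tcp_pos: [0.4704, 0.1292, 0.1813]
orientation: [0.088, 0.946, -0.192, 0.246]
contact_force: [-0.1, -1.3, -0.7]
opening: 0.0004
```

```bash
python3 rec.py; python3 - <<'E'
from plan import *
rows(path(np.load('qb.npy'),8))
E
```

```text
5.8 [-218.5 -195.6  181.3] [-1.171  0.839  0.706  2.3    1.24   0.132 -0.526] [ 0.49 -0.2  -0.96  0.06  2.18  0.66 -1.82]
toolz [ 0.43152019 -0.40647075 -0.80533959] tilt 36.356935938552205
[8, 4, 9] [0, 0, -7]
[14, 15, 17] [-2, 0, -14]
[19, 35, 22] [-6, -1, -21]
[27, 62, 23] [-11, -2, -27]
[40, 96, 18] [-17, -3, -33]
[58, 133, 5] [-25, -4, -38]
[83, 170, -17] [-34, -4, -42]
[113, 204, -50] [-44, -4, -46]
```

Request:
{"method": "step_arm", "body": {
  "motion": [
    {"grip":0,"dx":8,"dy":4,"dz":4,"rx":0,"ry":0,"rz":-7},
    {"grip":0,"dx":14,"dy":15,"dz":8,"rx":-2,"ry":0,"rz":-14},
    {"grip":0,"dx":19,"dy":35,"dz":10,"rx":-6,"ry":-1,"rz":-21},
    {"grip":0,"dx":27,"dy":62,"dz":11,"rx":-11,"ry":-2,"rz":-27},
    {"grip":0,"dx":40,"dy":96,"dz":8,"rx":-17,"ry":-3,"rz":-33},
    {"grip":0,"dx":58,"dy":133,"dz":0,"rx":-25,"ry":-4,"rz":-38},
    {"grip":0,"dx":83,"dy":170,"dz":-20,"rx":-34,"ry":-4,"rz":-42},
    {"grip":0,"dx":113,"dy":204,"dz":-50,"rx":-44,"ry":-4,"rz":-46},
    {"grip":0,"dx":113,"dy":204,"dz":-50,"rx":-44,"ry":-4,"rz":-46},
    {"grip":0,"dx":113,"dy":204,"dz":-50,"rx":-44,"ry":-4,"rz":-46}
  ]
}}

```text
clock: 7.05
tcp_pos: [0.4051, 0.3421, 0.0997]
orientation: [-0.38, 0.9, 0.083, 0.199]
contact_force: [0.2, 0.0, -0.0]
opening: 0.0007
```

```bash
python3 rec.py; python3 - <<'E'
from plan import *
go(W(-110,0,100),tiltF(25));go(W(-80,0,88),tiltF(38));go(W(-52,0,76),tiltF(48)); go(W(-47.5,0,70),tiltF(48))
E
```

```text
7.05 [-110.4   -1.    99.7] [-0.582  0.825 -0.332  2.362  2.668  0.513 -1.058] [-0.03  0.    0.02  0.01  0.01  0.01 -0.  ]
toolz [ 0.29581457  0.3006663  -0.90669373] tilt 24.947625544877038
d [-0.5  1.  -0.1] r [-0.3 -0.1 -0.3]
d [-22.7   1.2  23.4] r [ -0.3 -13.1  -0.3]
d [-43.    1.4  46.1] r [ -0.3 -23.1  -0.2]
d [-44.5   1.5  53.5] r [ -0.3 -23.1  -0.2]
```

Request:
{"method": "step_arm", "body": {
  "motion": [
    {"grip":0,"dx":-11,"dy":1,"dz":12,"rx":0,"ry":-6.5,"rz":0},
    {"grip":0,"dx":-23,"dy":1,"dz":23,"rx":0,"ry":-13,"rz":0},
    {"grip":0,"dx":-30,"dy":1,"dz":31,"rx":0,"ry":-17,"rz":0},
    {"grip":0,"dx":-37,"dy":1,"dz":38,"rx":0,"ry":-20,"rz":0},
    {"grip":0,"dx":-43,"dy":1,"dz":46,"rx":0,"ry":-23,"rz":0},
    {"grip":0,"dx":-44,"dy":1.5,"dz":50,"rx":0,"ry":-23,"rz":0},
    {"grip":0,"dx":-44,"dy":1.5,"dz":50,"rx":0,"ry":-23,"rz":0}
  ]
}}

```text
clock: 7.92
tcp_pos: [0.4444, 0.3883, 0.072]
orientation: [-0.358, 0.841, 0.158, 0.373]
contact_force: [-0.2, 0.8, -0.1]
opening: 0.0005
```

```bash
python3 rec.py; python3 - <<'E'
from plan import *
print(read_state()['contact_force'])
go(W(-47,0,70),tiltF(48));go(W(-47,0,66),tiltF(48)); 
f=snap('scene','scene4'); g=snap('side','side4')
a=cv2.resize(f['color'][200:320,200:340],(0,0),fx=4,fy=4,interpolation=2);b=cv2.resize(g['color'][190:310,140:280],(0,0),fx=4,fy=4,interpolation=2)
cv2.imwrite('pics/c4.png',cv2.resize(np.hstack([a,b]),(800,343))[:,:,::-1])
E
```

```text
7.925 [-49.8   2.7  72. ] [-0.52   1.135 -0.452  2.471  2.919  1.287 -1.147] [ 0.   -0.01 -0.01  0.01  0.    0.01 -0.  ]
toolz [ 0.51568862  0.53235625 -0.67131369] tilt 47.831462936078324
[-0.22218425  0.75485316 -0.06611988]
d [-0.4 -2.7  3.4] r [-0.1 -0.2  0. ]
d [ 2.6 -2.7  6.1] r [-0.1 -0.2  0. ]
```

View pics/c4.png

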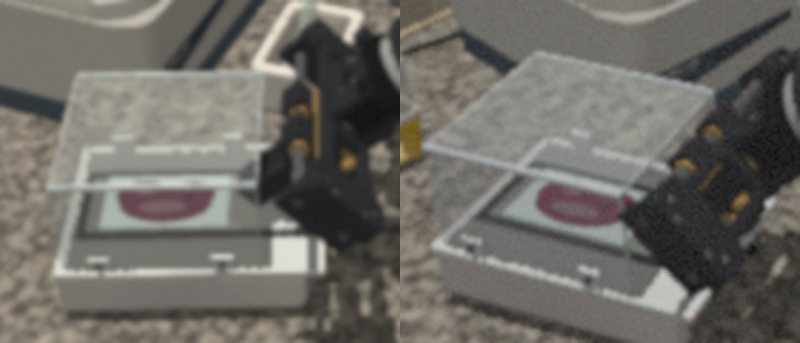

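The fingers are in under the hood's front edge (crop (265,175)), the hand is clear of the hood and the slide is unmoved. Next I descend gently.

Request:
{"method": "step_arm", "body": {
  "motion": [
    {"grip":0,"dx":0,"dy":-2.7,"dz":3.5,"rx":0,"ry":0,"rz":0},
    {"grip":0,"dx":0.8,"dy":-2.7,"dz":4.1,"rx":0,"ry":0,"rz":0},
    {"grip":0,"dx":1.5,"dy":-2.7,"dz":4.8,"rx":0,"ry":0,"rz":0},
    {"grip":0,"dx":1.5,"dy":-2.7,"dz":4.8,"rx":0,"ry":0,"rz":0}
  ]
}}

```text
clock: 8.52
tcp_pos: [0.4474, 0.3885, 0.0675]
orientation: [-0.357, 0.841, 0.159, 0.373]
contact_force: [-0.7, 0.1, -0.2]
opening: 0.0004
```

Request:
{"method": "step_arm", "body": {
  "motion": [
    {"grip":0,"dx":0.7,"dy":0,"dz":0.7,"rx":0,"ry":0,"rz":0},
    {"grip":0,"dx":0.7,"dy":0,"dz":0.7,"rx":0,"ry":0,"rz":0}
  ]
}}

```text
clock: 8.78
tcp_pos: [0.4475, 0.3887, 0.0668]
orientation: [-0.357, 0.841, 0.159, 0.374]
contact_force: [0.5, -0.1, 1.5]
opening: 0.0004
```

Request:
{"method": "step_arm", "body": {
  "motion": [
    {"grip":0,"dx":0.7,"dy":0,"dz":0.7,"rx":0,"ry":0,"rz":0},
    {"grip":0,"dx":0.7,"dy":0,"dz":0.7,"rx":0,"ry":0,"rz":0}
  ]
}}

```text
clock: 9.02
tcp_pos: [0.4477, 0.3891, 0.0664]
orientation: [-0.357, 0.841, 0.159, 0.374]
contact_force: [0.1, -1.4, 6.8]
opening: 0.0005
```

Request:
{"method": "step_arm", "body": {
  "motion": [
    {"grip":0,"dx":0.7,"dy":0,"dz":0.7,"rx":0,"ry":0,"rz":0},
    {"grip":0,"dx":0.7,"dy":0,"dz":0.7,"rx":0,"ry":0,"rz":0}
  ]
}}

```text
clock: 9.28
tcp_pos: [0.448, 0.3896, 0.0662]
orientation: [-0.357, 0.84, 0.16, 0.375]
contact_force: [-0.8, -1.1, 9.1]
opening: 0.0001
```

```bash
python3 rec.py; python3 - <<'E'
from plan import *
s=read_state(); x,y,z=inW(s['tcp_pos'])
for d,t in((0,48),(-17,45.5),(-34,43),(-51,40.5)): go(W(x+d,0,z+.5),tiltF(t)); q=solve(W(x+d,0,z),tiltF(t),s['joint_pos']); print(None if q is None else np.round(q,2))
E
```

```text
9.275 [-46.4   1.   66.2] [-0.512  1.15  -0.45   2.459  2.933  1.29  -1.142] [ 0. -0.  0.  0. -0. -0.  0.]
toolz [ 0.51634031  0.53621876 -0.66772908] tilt 48.10796466411264
d [-0.4 -1.  -0.3] r [-0.   0.1 -0. ]
[-0.51  1.15 -0.45  2.46  2.93  1.28 -1.14]
d [ 11.  -1. -13.] r [-0.   2.6 -0. ]
[-0.51  1.13 -0.45  2.49  2.91  1.25 -1.15]
d [ 22.3  -1.  -25.7] r [-0.   5.1 -0. ]
[-0.52  1.11 -0.45  2.51  2.89  1.22 -1.15]
d [ 33.7  -1.  -38.3] r [-0.   7.6 -0. ]
[-0.52  1.09 -0.45  2.54  2.87  1.19 -1.16]
```

Now the pull, first 17 mm, with a force check.

Request:
{"method": "step_arm", "body": {
  "motion": [
    {"grip":0,"dx":-0.4,"dy":0,"dz":-0.3,"rx":0,"ry":0,"rz":0},
    {"grip":0,"dx":2.4,"dy":0,"dz":-3.5,"rx":0,"ry":0.6,"rz":0},
    {"grip":0,"dx":5.3,"dy":0,"dz":-6.6,"rx":0,"ry":1.3,"rz":0},
    {"grip":0,"dx":8.1,"dy":0,"dz":-9.8,"rx":0,"ry":1.9,"rz":0},
    {"grip":0,"dx":11,"dy":0,"dz":-13,"rx":0,"ry":2.6,"rz":0}
  ]
}}

```text
clock: 9.9
tcp_pos: [0.4366, 0.3776, 0.0664]
orientation: [-0.361, 0.849, 0.151, 0.356]
contact_force: [0.6, 0.5, 5.2]
opening: 0.0005
```

```bash
python3 rec.py; python3 - <<'E'
from plan import *
s=read_state(); print(s['contact_force']); x,y,z=inW(s['tcp_pos'])
for d,t in((-17,43),(-34,40.5)): go(W(x+d,0,z),tiltF(t))
f=snap('scene','scene5')
cv2.imwrite('pics/c5.png',cv2.resize(f['color'][210:320,200:330],(0,0),fx=5,fy=5,interpolation=2)[:,:,::-1])
E
```

```text
9.9 [-63.    0.9  66.4] [-0.515  1.129 -0.45   2.485  2.908  1.255 -1.147] [-0.01 -0.04  0.    0.05 -0.06 -0.08 -0.01]
toolz [ 0.49499793  0.51350895 -0.70091769] tilt 45.499323278023695
[0.62897878 0.52900329 5.2161904 ]
d [ 11.9  -0.9 -12.1] r [-0.   2.5 -0.1]
d [ 23.8  -0.9 -24.2] r [-0.   5.  -0.1]
```

View pics/c5.png

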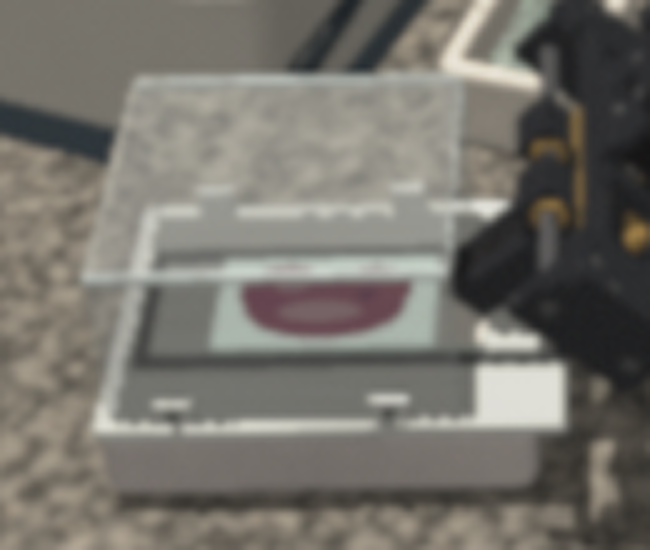

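The slide follows: its back edge (crop (212,310)) is now about 28 mm from the end stop, up from about 12 mm at the start. I continue the stroke.

Request:
{"method": "step_arm", "body": {
  "motion": [
    {"grip":0,"dx":3,"dy":0,"dz":-3,"rx":0,"ry":0.6,"rz":0},
    {"grip":0,"dx":6,"dy":0,"dz":-6,"rx":0,"ry":1.2,"rz":0},
    {"grip":0,"dx":9,"dy":0,"dz":-9.1,"rx":0,"ry":1.8,"rz":0},
    {"grip":0,"dx":11.9,"dy":0,"dz":-12.1,"rx":0,"ry":2.5,"rz":0},
    {"grip":0,"dx":15,"dy":0,"dz":-15.2,"rx":0,"ry":3.1,"rz":0},
    {"grip":0,"dx":18,"dy":0,"dz":-18.2,"rx":0,"ry":3.7,"rz":0},
    {"grip":0,"dx":21,"dy":0,"dz":-21.3,"rx":0,"ry":4.3,"rz":0},
    {"grip":0,"dx":23.8,"dy":0,"dz":-24.2,"rx":0,"ry":5,"rz":0}
  ]
}}

```text
clock: 10.95
tcp_pos: [0.4128, 0.3529, 0.0662]
orientation: [-0.367, 0.864, 0.135, 0.318]
contact_force: [1.4, 0.8, 5.0]
opening: 0.0007
```

```bash
python3 rec.py; python3 - <<'E'
from plan import *
s=read_state(); print(s['contact_force']); x,y,z=inW(s['tcp_pos'])
f=snap('scene','scene6');g=snap('side','side6')
go(W(x,0,z+8),tiltF(40.5));go(W(-60,0,76),tiltF(45));go(W(-60,0,68),tiltF(45));
# back edge of slide: colour profile along bay centre line off-centre y=+-15, in scene view
for nm,f in(('scene',f),('side',g)):
  for yy in(15,22):
    print(nm,yy,[(x,int(f['color'][int(round(v)),int(round(u))].astype(int).sum())) for x in range(-20,72,4) for u,v in [proj(f,W(x,yy,54))]])
E
```

```text
10.95 [-97.3   0.9  66.2] [-0.519  1.094 -0.455  2.535  2.859  1.19  -1.15 ] [-0.   -0.05 -0.01  0.03 -0.06 -0.1   0.01]
toolz [ 0.45013486  0.46703371 -0.76109009] tilt 40.43960800291534
[1.44945562 0.78193041 4.98476826]
d [-5.4 -0.9 -5.9] r [-0.  -0.1 -0. ]
d [-35.   -0.9  16.9] r [-0.  -4.6 -0. ]
d [-29.8  -0.9  23. ] r [-0.  -4.6 -0. ]
scene 15 [(-20, 266), (-16, 284), (-12, 297), (-8, 340), (-4, 422), (0, 495), (4, 518), (8, 521), (12, 521), (16, 490), (20, 360), (24, 339), (28, 339), (32, 338), (36, 340), (40, 339), (44, 340), (48, 338), (52, 337), (56, 337), (60, 340), (64, 337), (68, 337)]
scene 22 [(-20, 438), (-16, 473), (-12, 477), (-8, 481), (-4, 498), (0, 500), (4, 500), (8, 501), (12, 501), (16, 486), (20, 370), (24, 341), (28, 340), (32, 342), (36, 340), (40, 340), (44, 340), (48, 342), (52, 340), (56, 339), (60, 340), (64, 340), (68, 340)]
side 15 [(-20, 256), (-16, 261), (-12, 286), (-8, 348), (-4, 437), (0, 475), (4, 476), (8, 473), (12, 457), (16, 366), (20, 330), (24, 312), (28, 322), (32, 321), (36, 324), (40, 330), (44, 331), (48, 320), (52, 328), (56, 335), (60, 327), (64, 315), (68, 317)]
side 22 [(-20, 430), (-16, 472), (-12, 472), (-8, 473), (-4, 474), (0, 480), (4, 474), (8, 477), (12, 473), (16, 351), (20, 323), (24, 330), (28, 330), (32, 340), (36, 324), (40, 333), (44, 330), (48, 333), (52, 328), (56, 332), (60, 327), (64, 328), (68, 315)]
```

Both cameras put the slide's back edge at x ≈ +16 to +18, so the white end is at about -104. For the second stroke I re-press at -60.

Request:
{"method": "step_arm", "body": {
  "motion": [
    {"grip":0,"dx":-5.4,"dy":0,"dz":-5.9,"rx":0,"ry":0,"rz":0},
    {"grip":0,"dx":-20,"dy":-0.9,"dz":5.5,"rx":0,"ry":-2.3,"rz":0},
    {"grip":0,"dx":-35,"dy":-0.9,"dz":17,"rx":0,"ry":-4.6,"rz":0},
    {"grip":0,"dx":-32.5,"dy":-0.9,"dz":20,"rx":0,"ry":-4.6,"rz":0},
    {"grip":0,"dx":-29.8,"dy":-0.9,"dz":23,"rx":0,"ry":-4.6,"rz":0},
    {"grip":0,"dx":-29.3,"dy":-0.9,"dz":23.6,"rx":0,"ry":-4.6,"rz":0},
    {"grip":0,"dx":-29.3,"dy":-0.9,"dz":23.6,"rx":0,"ry":-4.6,"rz":0}
  ]
}}

```text
clock: 11.92
tcp_pos: [0.4389, 0.3784, 0.0665]
orientation: [-0.361, 0.851, 0.149, 0.351]
contact_force: [-0.0, -0.0, 3.7]
opening: 0.0005
```

Request:
{"method": "step_arm", "body": {
  "motion": [
    {"grip":0,"dx":0.4,"dy":0,"dz":0.4,"rx":0,"ry":0,"rz":0},
    {"grip":0,"dx":0.4,"dy":0,"dz":0.4,"rx":0,"ry":0,"rz":0}
  ]
}}

```text
clock: 12.18
tcp_pos: [0.439, 0.3785, 0.0663]
orientation: [-0.361, 0.85, 0.149, 0.352]
contact_force: [-0.5, -1.9, 5.9]
opening: 0.0004
```

```bash
python3 rec.py; python3 - <<'E'
from plan import *
s=read_state(); print(s['contact_force']); x,y,z=inW(s['tcp_pos'])
for d,t in((-12.5,43),(-25,41.5),(-37,40)): go(W(x+d,0,z),tiltF(t))
E
```

```text
12.175 [-60.6  -0.2  66.3] [-0.509  1.119 -0.455  2.472  2.9    1.222 -1.137] [-0.  0.  0. -0.  0. -0. -0.]
toolz [ 0.49017016  0.50847799 -0.70794304] tilt 44.93219893067774
[-0.54338926 -1.90631393  5.88949438]
d [ 8.8  0.2 -8.8] r [-0.   1.9 -0. ]
d [ 17.7   0.2 -17.6] r [-0.   3.4 -0. ]
d [ 26.2   0.2 -26.1] r [-0.   4.9 -0. ]
```

Request:
{"method": "step_arm", "body": {
  "motion": [
    {"grip":0,"dx":3,"dy":0,"dz":-3,"rx":0,"ry":0.6,"rz":0},
    {"grip":0,"dx":5.9,"dy":0,"dz":-5.9,"rx":0,"ry":1.2,"rz":0},
    {"grip":0,"dx":8.8,"dy":0,"dz":-8.8,"rx":0,"ry":1.9,"rz":0},
    {"grip":0,"dx":11.8,"dy":0,"dz":-11.8,"rx":0,"ry":2.4,"rz":0},
    {"grip":0,"dx":14.7,"dy":0,"dz":-14.7,"rx":0,"ry":2.9,"rz":0},
    {"grip":0,"dx":17.7,"dy":0,"dz":-17.6,"rx":0,"ry":3.4,"rz":0},
    {"grip":0,"dx":20.6,"dy":0,"dz":-20.5,"rx":0,"ry":3.9,"rz":0},
    {"grip":0,"dx":23.4,"dy":0,"dz":-23.3,"rx":0,"ry":4.4,"rz":0},
    {"grip":0,"dx":26.2,"dy":0,"dz":-26.1,"rx":0,"ry":4.9,"rz":0},
    {"grip":0,"dx":26.2,"dy":0,"dz":-26.1,"rx":0,"ry":4.9,"rz":0}
  ]
}}

```text
clock: 13.42
tcp_pos: [0.4131, 0.3519, 0.0661]
orientation: [-0.368, 0.865, 0.134, 0.315]
contact_force: [1.2, -0.2, 7.0]
opening: 0.0001
```

```bash
python3 rec.py; python3 - <<'E'
from plan import *
s=read_state(); print(s['contact_force']); x,y,z=inW(s['tcp_pos'])
f=snap('scene','scene7');g=snap('side','side7')
for nm,f in(('scene',f),('side',g)):
  for yy in(15,22):
    print(nm,yy,[(x,int(f['color'][int(round(v)),int(round(u))].astype(int).sum())) for x in range(-50,30,4) for u,v in [proj(f,W(x,yy,54))]])
go(W(x,0,z+10),tiltF(40)); go(W(-125,0,110),tiltF(20))
S=read_state()['joint_pos']
for x,z,t in((-115,110,20),(-125,110,12),(-117,100,0),(-117,43,0),(-117,43,12)):
  for b in(1,2):
    q=solve(W(x,0,z),tiltF(t),None,25,b); print(x,z,t,b,None if q is None else np.round(q,2).tolist())
E
```

```text
13.425 [-97.8  -0.   66.1] [-0.513  1.088 -0.459  2.53   2.853  1.172 -1.142] [ 0.  0.  0. -0.  0. -0.  0.]
toolz [ 0.44575508  0.46289125 -0.7661815 ] tilt 39.9877813982254
[ 1.19472497 -0.20972715  6.98426651]
scene 15 [(-50, 346), (-46, 415), (-42, 482), (-38, 506), (-34, 521), (-30, 522), (-26, 520), (-22, 453), (-18, 341), (-14, 339), (-10, 339), (-6, 337), (-2, 336), (2, 339), (6, 336), (10, 336), (14, 336), (18, 338), (22, 339), (26, 337)]
scene 22 [(-50, 470), (-46, 506), (-42, 510), (-38, 511), (-34, 511), (-30, 515), (-26, 512), (-22, 453), (-18, 345), (-14, 338), (-10, 337), (-6, 337), (-2, 338), (2, 339), (6, 339), (10, 340), (14, 338), (18, 338), (22, 341), (26, 341)]
side 15 [(-50, 204), (-46, 299), (-42, 415), (-38, 495), (-34, 490), (-30, 478), (-26, 423), (-22, 332), (-18, 323), (-14, 326), (-10, 326), (-6, 325), (-2, 319), (2, 318), (6, 323), (10, 319), (14, 331), (18, 323), (22, 331), (26, 327)]
side 22 [(-50, 496), (-46, 497), (-42, 491), (-38, 500), (-34, 470), (-30, 411), (-26, 451), (-22, 358), (-18, 317), (-14, 321), (-10, 332), (-6, 318), (-2, 321), (2, 322), (6, 326), (10, 322), (14, 320), (18, 338), (22, 313), (26, 327)]
d [-6.4  0.  -7.7] r [-0. -0. -0.]
d [ -7.4   0.  -51.1] r [-0. 20. -0.]
-115 110 20 1 [-0.49, 0.8, -0.47, 2.29, 2.21, 0.41, -0.6]
-115 110 20 2 [-0.8, 0.77, 0.02, 2.31, 3.21, 0.28, -1.62]
-125 110 12 1 [-0.74, 0.75, -0.08, 2.2, 1.87, 0.06, -0.28]
-125 110 12 2 [-0.83, 0.75, 0.06, 2.21, 4.12, 0.06, -2.54]
-117 100 0 1 [-0.8, 0.8, 0.01, 1.99, -0.02, 0.35, 1.61]
-117 100 0 2 [-0.65, 0.8, -0.24, 1.98, 0.44, 0.41, 1.16]
-117 43 0 1 [-0.79, 0.9, 0.0, 2.01, -0.01, 0.23, 1.59]
-117 43 0 2 [-0.66, 0.9, -0.22, 2.0, 0.61, 0.3, 1.0]
-117 43 12 1 [-0.58, 0.91, -0.33, 2.19, 2.09, 0.29, -0.47]
-117 43 12 2 [-0.78, 0.9, -0.01, 2.2, 3.1, 0.16, -1.51]
```

The back edge is now at x ≈ -21.5, so the white end is at about -141.5 and overhangs by about 36 mm. I lift off and bring the tool upright above the overhang.

Request:
{"method": "step_arm", "body": {
  "motion": [
    {"grip":0,"dx":-6.4,"dy":0,"dz":-7.7,"rx":0,"ry":0,"rz":0},
    {"grip":0,"dx":-7,"dy":0,"dz":-20,"rx":0,"ry":5,"rz":0},
    {"grip":0,"dx":-7,"dy":0,"dz":-35,"rx":0,"ry":12,"rz":0},
    {"grip":40,"dx":-7.4,"dy":0,"dz":-51,"rx":0,"ry":20,"rz":0},
    {"grip":88,"dx":-7.4,"dy":0,"dz":-51,"rx":0,"ry":20,"rz":0},
    {"grip":88,"dx":-7.4,"dy":0,"dz":-51,"rx":0,"ry":20,"rz":0}
  ]
}}

```text
clock: 14.28
tcp_pos: [0.3941, 0.3322, 0.1103]
orientation: [-0.385, 0.906, 0.068, 0.16]
contact_force: [-0.0, -0.3, -0.4]
opening: 0.0282
```

```bash
python3 rec.py; python3 - <<'E'
from plan import *
go(W(-118,0,110),tiltF(0)); go(W(-118,0,41),tiltF(0))
E
```

```text
14.275 [-125.1    0.   110.3] [-0.619  0.768 -0.267  2.325  2.58   0.336 -0.98 ] [ 0.01  0.03 -0.02  0.02  0.01  0.03 -0.  ]
toolz [ 0.23694926  0.24582087 -0.93990805] tilt 19.96387922904754
d [-6.6  0.   2.7] r [-0.  20.  -0.1]
d [17.  -0.  67.6] r [-0.  20.  -0.1]
```

Request:
{"method": "step_arm", "body": {
  "motion": [
    {"grip":88,"dx":-1,"dy":0,"dz":0,"rx":0,"ry":3,"rz":0},
    {"grip":88,"dx":-2,"dy":0,"dz":1,"rx":0,"ry":6,"rz":0},
    {"grip":88,"dx":-3,"dy":0,"dz":1,"rx":0,"ry":9,"rz":0},
    {"grip":88,"dx":-4,"dy":0,"dz":2,"rx":0,"ry":12,"rz":0},
    {"grip":88,"dx":-5,"dy":0,"dz":2,"rx":0,"ry":15,"rz":0},
    {"grip":88,"dx":-6,"dy":0,"dz":2,"rx":0,"ry":17.5,"rz":0},
    {"grip":88,"dx":-6.6,"dy":0,"dz":2.7,"rx":0,"ry":20,"rz":0},
    {"grip":88,"dx":-6.6,"dy":0,"dz":2.7,"rx":0,"ry":20,"rz":0}
  ]
}}

```text
clock: 15.28
tcp_pos: [0.4058, 0.334, 0.1064]
orientation: [-0.388, 0.921, -0.006, 0.017]
contact_force: [0.8, -0.0, -0.4]
opening: 0.088
```

```bash
python3 rec.py; python3 - <<'E'
from plan import *
print(read_state()['opening']); go(W(-118,0,110),tiltF(0)); go(W(-118,0,41),tiltF(0)); f=snap('wrist','wrist8')
cv2.imwrite('pics/w8.png',f['color'][:,:,::-1])
E
```

```text
15.275 [-115.7   -7.2  106.4] [-0.48   0.822 -0.52   1.996  0.865  0.535  0.737] [ 0.74  0.3  -1.27 -0.68 -2.12  1.39  2.18]
toolz [ 0.03665423  0.00215288 -0.99932569] tilt 2.104224894351536
0.08801880272854047
d [ 2.2  7.1 -3.9] r [-1.4  1.6 -0.4]
d [ 4.1  8.8 65.1] r [-1.4  1.6 -0.4]
```

View pics/w8.png

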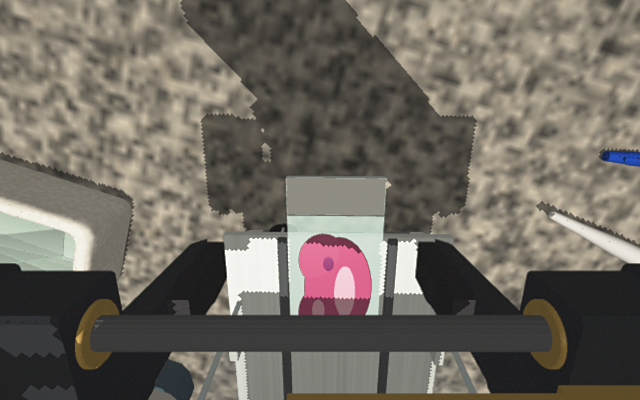

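The overhang shows clearly: white-end edge (287,178)–(386,178), plate front at v ≈ 236, slide straight between the rails. I settle and measure.

Request:
{"method": "step_arm", "body": {
  "motion": [
    {"grip":88,"dx":0,"dy":0,"dz":0,"rx":0,"ry":0,"rz":0},
    {"grip":88,"dx":0,"dy":0,"dz":0,"rx":0,"ry":0,"rz":0}
  ]
}}

```text
clock: 15.58
tcp_pos: [0.4079, 0.335, 0.1067]
orientation: [-0.388, 0.922, -0.005, 0.022]
contact_force: [0.2, 0.5, -0.2]
opening: 0.0881
```

```bash
python3 rec.py; python3 - <<'E'
from plan import *
f=dict(np.load('wrist8.npz')); print(f['eye'])
for u,v in((287,178),(386,178),(335,178),(284,236),(388,236)): print(u,v,inW(ptz(f,u,v,.054 if v<200 else .05)),inW(pt(f,u,v+4)))
go(W(-118,0,105),tiltF(0)); go(W(-118,0,41),tiltF(0))
E
```

```text
15.575 [-113.6   -8.   106.7] [-0.481  0.82  -0.516  1.998  0.878  0.528  0.724] [-0.01 -0.01  0.   -0.   -0.02  0.01  0.02]
toolz [ 0.04430725  0.00681344 -0.99899472] tilt 2.5693200208932643
[0.34582701 0.27776386 0.24278461]
287 178 [-142.   -26.6   54. ] [-139.8  -26.6   54.5]
386 178 [-142.1   28.6   54. ] [-123.4   37.6    0.8]
335 178 [-142.     0.3   54. ] [-139.8    0.3   54.2]
284 236 [-104.3  -30.3   50. ] [-104.   -29.7   54.8]
388 236 [-104.6   32.4   50. ] [-103.5   31.9   53.2]
d [4.6 8.  1.3] r [-1.6  2.  -0.5]
d [ 6.9  9.7 65.3] r [-1.6  2.  -0.5]
```

White end at x = -142 and centred at y ≈ +1, which agrees with the back-edge estimate.

Request:
{"method": "step_arm", "body": {
  "motion": [
    {"grip":88,"dx":4.6,"dy":7.5,"dz":1,"rx":-1.6,"ry":2,"rz":-0.5},
    {"grip":88,"dx":4.6,"dy":7.5,"dz":1,"rx":-1.6,"ry":2,"rz":-0.5},
    {"grip":88,"dx":4.6,"dy":7.5,"dz":1,"rx":-1.6,"ry":2,"rz":-0.5}
  ]
}}

```text
clock: 15.95
tcp_pos: [0.3996, 0.3378, 0.1059]
orientation: [-0.392, 0.92, 0.001, 0.001]
contact_force: [-0.6, -0.3, 0.0]
opening: 0.0879
```

```bash
python3 rec.py; python3 - <<'E'
from plan import *
go(W(-118,1,70),tiltF(0)); go(W(-118,1,41),tiltF(0))
E
```

```text
15.95 [-117.3   -0.   105.9] [-0.453  0.837 -0.566  1.975  0.824  0.572  0.784] [-0.   -0.   -0.   -0.   -0.01  0.01  0.01]
toolz [ 2.80776505e-04  2.06346717e-03 -9.99997832e-01] tilt 0.11931752864316185
d [ 0.8  1.  35.9] r [0.1 0.1 0. ]
d [ 0.8  1.  64.9] r [0.1 0.1 0. ]
```

Request:
{"method": "step_arm", "body": {
  "motion": [
    {"grip":88,"dx":0.8,"dy":1,"dz":15,"rx":0,"ry":0,"rz":0},
    {"grip":88,"dx":0.8,"dy":1,"dz":30,"rx":0,"ry":0,"rz":0},
    {"grip":88,"dx":0.8,"dy":1,"dz":45,"rx":0,"ry":0,"rz":0},
    {"grip":88,"dx":0.8,"dy":1,"dz":56,"rx":0,"ry":0,"rz":0},
    {"grip":88,"dx":0.8,"dy":1,"dz":65,"rx":0,"ry":0,"rz":0},
    {"grip":88,"dx":0.8,"dy":1,"dz":65,"rx":0,"ry":0,"rz":0},
    {"grip":60,"dx":0.8,"dy":1,"dz":65,"rx":0,"ry":0,"rz":0},
    {"grip":60,"dx":0.8,"dy":1,"dz":65,"rx":0,"ry":0,"rz":0}
  ]
}}

```text
clock: 16.95
tcp_pos: [0.3985, 0.3387, 0.0414]
orientation: [-0.392, 0.92, 0.002, 0.0]
contact_force: [1.2, 0.3, 0.0]
opening: 0.0702
```

Request:
{"method": "step_arm", "body": {
  "motion": [
    {"grip":58,"dx":0,"dy":0,"dz":0,"rx":0,"ry":0,"rz":0},
    {"grip":50,"dx":0,"dy":0,"dz":0,"rx":0,"ry":0,"rz":0},
    {"grip":50,"dx":0,"dy":0,"dz":0,"rx":0,"ry":0,"rz":0},
    {"grip":50,"dx":0,"dy":0,"dz":0,"rx":0,"ry":0,"rz":0},
    {"grip":50,"dx":0,"dy":0,"dz":0,"rx":0,"ry":0,"rz":0}
  ],
  "newtons": 15
}}

```text
clock: 17.58
tcp_pos: [0.3984, 0.3386, 0.0411]
orientation: [-0.392, 0.92, 0.001, 0.0]
contact_force: [0.7, -1.4, 1.7]
opening: 0.0551
```

```bash
python3 rec.py; python3 - <<'E'
from plan import *
print(read_state()['opening'],read_state()['contact_force'])
E
```

```text
17.575 [-117.6    1.3   41.1] [-0.529  0.935 -0.439  1.997  0.958  0.428  0.662] [ 0.  0.  0. -0.  0. -0. -0.]
toolz [-8.08638838e-04  2.83809797e-03 -9.99995646e-01] tilt 0.16908296268872572
0.055087570418645496 [ 0.69070281 -1.42004989  1.68582242]
```

Gripped, opening 55 mm. The slide's rear is still under the hood, so I lift it a little, then draw it out before going up.

Request:
{"method": "step_arm", "body": {
  "motion": [
    {"grip":50,"dx":0,"dy":0,"dz":0,"rx":0,"ry":0,"rz":0},
    {"grip":50,"dx":0,"dy":0,"dz":-4,"rx":0,"ry":0,"rz":0},
    {"grip":50,"dx":0,"dy":0,"dz":-9,"rx":0,"ry":0,"rz":0},
    {"grip":50,"dx":0,"dy":0,"dz":-15,"rx":0,"ry":0,"rz":0},
    {"grip":50,"dx":0,"dy":0,"dz":-15,"rx":0,"ry":0,"rz":0}
  ],
  "newtons": 20
}}

```text
clock: 18.2
tcp_pos: [0.3985, 0.3387, 0.0565]
orientation: [-0.392, 0.92, 0.002, 0.0]
contact_force: [0.1, -0.8, -1.2]
opening: 0.0549
```

```bash
python3 rec.py; python3 - <<'E'
from plan import *
f=snap('side','side9');h=snap('scene','scene9'); print(read_state()['opening'],read_state()['contact_force'])
a=cv2.resize(h['color'][200:320,200:340],(0,0),fx=4,fy=4,interpolation=2);b=cv2.resize(f['color'][190:310,140:280],(0,0),fx=4,fy=4,interpolation=2)
cv2.imwrite('pics/c9.png',cv2.resize(np.hstack([a,b]),(800,343))[:,:,::-1])
q0=np.array(read_state()['joint_pos'])
# stand pose from wrist0: bright panel face mask fit
w=dict(np.load('wrist0.npz')); c=w['color'].astype(int)
m=(c.min(2)>150); m[:110]=0;m[175:]=0;m[:,:175]=0;m[:,295:]=0
v,u=np.where(m); Q=np.array([pt(w,a,b) for a,b in zip(u,v)]); Q=Q[(Q[:,2]>.05)&(Q[:,2]<.13)]
cen=np.median(Q,0); U,S,V=np.linalg.svd(Q-Q.mean(0)); n=V[2]*np.sign(V[2][2]); print('n',len(Q),'cen',Q.mean(0),'normal',n,'slope',np.degrees(np.arccos(n[2])),'S',S[2]/len(Q)**.5)
nh=-n[:2]/np.linalg.norm(n[:2]); print('yaw normal',np.degrees(np.arctan2(nh[1],nh[0])))
E
```

```text
18.2 [-117.4    1.4   56.5] [-0.51   0.911 -0.472  1.994  0.926  0.462  0.691] [-0.01  0.01  0.01  0.    0.01 -0.01 -0.01]
toolz [-6.31065305e-04  3.53187361e-03 -9.99993564e-01] tilt 0.20556676403502425
0.054648652663612615 [ 0.25018738 -0.39891998 -0.70933202]
n 2186 cen [0.54698707 0.03325486 0.08789012] normal [-0.50748441  0.05429657  0.85994852] slope 30.68919687288889 S 0.002105994792697914
yaw normal -6.10693543820423
```

View pics/c9.png

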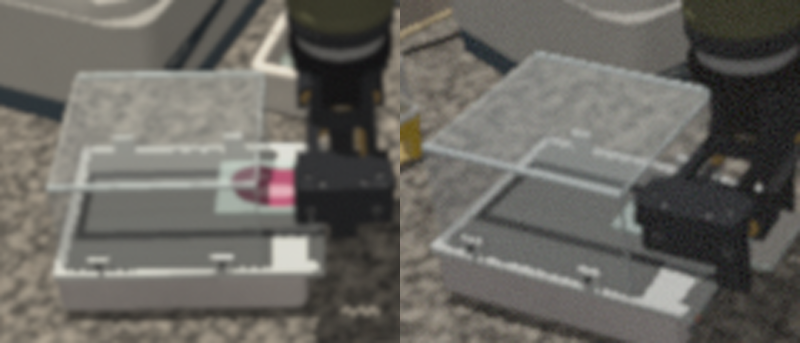

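The slide is lifted level and held, with its rear still under the hood (crop (235,190)). I draw it out and upward, and refine the stand pose.

```bash
python3 - <<'E'
from plan import *
go(W(-185,1,57),tiltF(0)); go(W(-190,1,160),tiltF(0))
q=solve(W(-190,1,160),tiltF(0),read_state()['joint_pos']); print(None if q is None else np.round(q,2))
def plane(f,m,lab):
    v,u=np.where(m); Q=np.array([pt(f,a,b) for a,b in zip(u,v)]); k=(Q[:,2]>.045)&(Q[:,2]<.13); Q=Q[k]
    for it in range(3):
        c=np.median(Q,0) if it==0 else Q.mean(0); n=np.linalg.svd(Q-c,full_matrices=False)[2][2]; n*=np.sign(n[2]); d=(Q-c)@n; Q=Q[np.abs(d)<.004]
    yaw=np.degrees(np.arctan2(-n[1],-n[0])); 
    e1=np.array([np.cos(np.radians(yaw)),np.sin(np.radians(yaw)),0]); ex=e1*n[2]+Z*np.hypot(n[0],n[1]); ey=np.cross(n,ex)
    K=np.c_[(Q-c)@ex,(Q-c)@ey].astype(np.float32)*1e3
    r=cv2.minAreaRect(K); w=c+ex*r[0][0]/1e3+ey*r[0][1]/1e3
    # side edges: yaw from extents
    a=r[2]; 
    print(lab,len(Q),'slope',np.degrees(np.arccos(n[2])).round(1),'nyaw',yaw.round(1),'rect',np.round(r[1],1),'ang',round(a,1),'centre',w.round(4))
w=dict(np.load('wrist0.npz')); c=w['color'].astype(int)
m=(c.min(2)>120); m[:112]=0;m[172:]=0;m[:,:180]=0;m[:,290:]=0
nl,lb,st,_=cv2.connectedComponentsWithStats(m.astype(np.uint8)); k=1+st[1:,4].argmax(); print(st[k]); plane(w,lb==k,'wrist0')
for nm,(a,b,cc,d) in(('scene0',(335,385,160,200)),('side0',(340,390,175,225))):
    f=dict(np.load(nm+'.npz')); col=f['color'].astype(int); m=np.zeros(col.shape[:2],bool); m[cc:d,a:b]=(col.min(2)>130)[cc:d,a:b]
    nl,lb,st,_=cv2.connectedComponentsWithStats(m.astype(np.uint8)); k=1+st[1:,4].argmax(); print(st[k]); plane(f,lb==k,nm)
E
```

```text
d [67.3 -0.3 -1. ] r [0.2 0.1 0. ]
d [  72.1   -0.  -104.1] r [0.2 0.1 0. ]
[-0.41  0.68 -0.61  2.15  0.78  0.54  0.77]
[ 184  126   95   38 3166]
wrist0 3156 slope 30.0 nyaw 4.8 rect [106.7  30.7] ang 0.1 centre [0.5438 0.0279 0.0861]
[346 165  31  29 215]
scene0 211 slope 30.2 nyaw 8.7 rect [103.4  29.1] ang 0.6 centre [0.5458 0.0311 0.0867]
[351 181  28  36 287]
side0 284 slope 29.9 nyaw 12.4 rect [ 31.3 105.6] ang 88.5 centre [0.543  0.0309 0.0853]
```

Request:
{"method": "step_arm", "body": {
  "motion": [
    {"grip":50,"dx":15,"dy":0,"dz":0,"rx":0,"ry":0,"rz":0},
    {"grip":50,"dx":32,"dy":0,"dz":0,"rx":0,"ry":0,"rz":0},
    {"grip":50,"dx":50,"dy":0,"dz":-1,"rx":0,"ry":0,"rz":0},
    {"grip":50,"dx":67,"dy":0,"dz":-1,"rx":0,"ry":0,"rz":0},
    {"grip":50,"dx":70,"dy":0,"dz":-20,"rx":0,"ry":0,"rz":0},
    {"grip":50,"dx":72,"dy":0,"dz":-45,"rx":0,"ry":0,"rz":0},
    {"grip":50,"dx":72,"dy":0,"dz":-75,"rx":0,"ry":0,"rz":0},
    {"grip":50,"dx":72,"dy":0,"dz":-104,"rx":0,"ry":0,"rz":0},
    {"grip":50,"dx":72,"dy":0,"dz":-104,"rx":0,"ry":0,"rz":0}
  ]
}}

```text
clock: 19.42
tcp_pos: [0.3492, 0.2871, 0.1612]
orientation: [-0.391, 0.92, 0.002, 0.002]
contact_force: [-0.2, 1.1, -1.7]
opening: 0.0551
```

```bash
python3 rec.py; cat >> kin.py <<'E'
PO=np.array([.5422,.029,.085]); PY=np.radians(4.8)
def panel(x,y,z): M=tilt(30,PY); return PO+(M[:,0]*x-M[:,1]*y-M[:,2]*z)/1e3   # panel mm -> world
def inP(p): M=tilt(30,PY); d=(np.array(p)-PO)*1e3; return np.round([d@M[:,0],-d@M[:,1],-d@M[:,2]],1)
E
python3 - <<'E'
from plan import *
s=read_state(); q0=np.array(s['joint_pos']); print(s['opening'],s['contact_force'])
# grasp local 24.4 -> panel x=-33.6 ; TCP 11 mm further along tool z
for nm,p,t in(('look',np.array([.42,.03,.20]),0),('look15',np.array([.45,.03,.2]),15),('pre',panel(-25,0,35),30),('place',panel(-33.6,0,-9),30)):
    q=solve(p,tiltF(t,PY),q0); print(nm,p,None if q is None else np.round(q,2).tolist()); go(p,tiltF(t,PY))
    if q is not None: q0=q
E
```

```text
19.425 [-188.8    1.1  161.2] [-0.402  0.683 -0.615  2.147  0.781  0.54   0.769] [-0.02  0.04  0.05  0.02  0.03 -0.03 -0.02]
toolz [ 0.00119063  0.0055713  -0.99998377] tilt 0.3264219974808731
0.05507253393690275 [-0.16818029  1.06096148 -1.69314545]
look [0.42 0.03 0.2 ] [0.17, 0.56, -0.53, 2.19, 0.57, 0.52, 0.85]
d [ 135.8 -229.2  -40.1] r [ 0.3  0.2 41.3]
look15 [0.45 0.03 0.2 ] [0.18, 0.54, -0.56, 2.35, 1.42, 0.33, 0.02]
d [ 115.  -250.8  -40.1] r [  5.7 -14.1  41. ]
pre [0.50318667 0.02572396 0.10281089] [0.36, 1.01, -0.95, 2.5, 2.26, 1.05, -0.72]
d [  81.6 -292.4   57.1] r [ 11.1 -28.5  40.2]
place [0.51768782 0.02694165 0.06040577] [0.35, 1.12, -0.91, 2.46, 2.33, 1.1, -0.71]
d [  70.9 -302.1   99.6] r [ 11.1 -28.5  40.2]
```

Request:
{"method": "step_arm", "body": {
  "motion": [
    {"grip":50,"dx":17,"dy":-29,"dz":-10,"rx":0,"ry":0,"rz":5},
    {"grip":50,"dx":34,"dy":-58,"dz":-20,"rx":0,"ry":0,"rz":10},
    {"grip":50,"dx":51,"dy":-87,"dz":-30,"rx":0,"ry":0,"rz":15},
    {"grip":50,"dx":68,"dy":-116,"dz":-40,"rx":0,"ry":0,"rz":21},
    {"grip":50,"dx":85,"dy":-145,"dz":-40,"rx":0,"ry":0,"rz":26},
    {"grip":50,"dx":102,"dy":-174,"dz":-40,"rx":0,"ry":0,"rz":31},
    {"grip":50,"dx":119,"dy":-203,"dz":-40,"rx":0,"ry":0,"rz":36},
    {"grip":50,"dx":136,"dy":-229,"dz":-40,"rx":0,"ry":0,"rz":41},
    {"grip":50,"dx":136,"dy":-229,"dz":-40,"rx":0,"ry":0,"rz":41},
    {"grip":50,"dx":136,"dy":-229,"dz":-40,"rx":0,"ry":0,"rz":41}
  ]
}}

```text
clock: 20.68
tcp_pos: [0.4189, 0.0302, 0.1986]
orientation: [-0.045, 0.999, 0.002, -0.001]
contact_force: [-0.3, 0.4, -0.3]
opening: 0.0553
```

```bash
python3 rec.py; python3 - <<'E'
from plan import *
s=read_state(); print(s['opening'],s['tcp_pos'])
f=snap('wrist','wrist10')
for p,t in((np.array([.45,.03,.2]),15),(panel(-30,0,70),30),(panel(-30,0,35),30)):
    go(p,tiltF(t,PY)); q=solve(p,tiltF(t,PY),s['joint_pos']); print(None if q is None else np.round(q,2).tolist())
E
```

```text
20.675 [-325.5 -227.3  198.6] [ 0.174  0.564 -0.539  2.196  0.575  0.521  0.855] [-0.01 -0.01 -0.01 -0.   -0.    0.    0.  ]
toolz [-0.00185041  0.00335794 -0.99999265] tilt 0.2196741923345628
0.05527620453706959 [0.41893966 0.03021177 0.19859362]
d [-30.9  -3.5  -1.3] r [  0.3 -15.1   0.4]
[0.19, 0.54, -0.57, 2.35, 1.42, 0.33, 0.02]
d [-61.7 -12.7  68. ] r [  0.3 -30.1   0.4]
[0.52, 1.18, -1.45, 2.54, 1.94, 1.39, -0.46]
d [-79.2 -12.9  98.3] r [  0.3 -30.1   0.4]
[0.47, 1.15, -1.22, 2.51, 2.11, 1.26, -0.54]
```

View pics/wrist10.png

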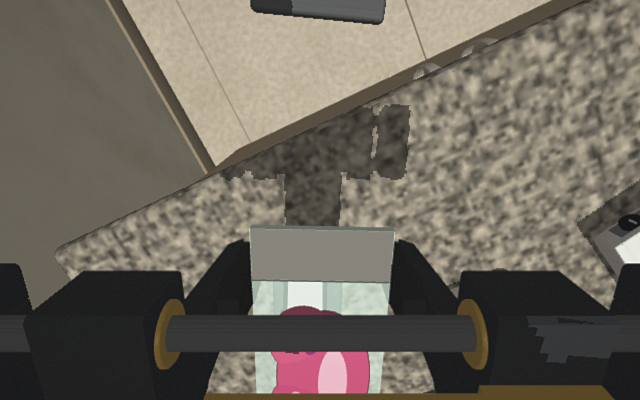

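The slide hangs level between the fingers, white-end edge (250,227)–(394,230). I measure its pose in the tool and, from depth, its tilt.

```bash
python3 - <<'E'
from plan import *
f=dict(np.load('wrist10.npz')); s=read_state(); A=R.from_quat(s['orientation']).as_matrix(); p0=np.array(s['tcp_pos'])
Q=np.array([A.T@(pt(f,u,v)-p0)*1e3 for u in range(262,384,4) for v in range(234,275,3)])
Q=Q[np.abs(Q[:,2]-np.median(Q[:,2]))<4]
c=Q.mean(0);n=np.linalg.svd(Q-c)[2][2];n*=-np.sign(n[2]);print('face in tool',c.round(1),'normal',n.round(3),'pitch',np.degrees(np.arcsin(n[0])).round(1))
for u,v in((251,228),(320,228.5),(393,230)): print((A.T@(ptz(f,u,v,(p0+A@[0,0,c[2]/1e3])[2])-p0)*1e3).round(1))
# rear part of slide seen below bar
print([ (A.T@(pt(f,u,v)-p0)*1e3).round(1).tolist() for u,v in((340,370),(300,385),(350,385),(320,295))])
E
```

```text
face in tool [ 14.5   0.1 -13.4] normal [-0.025  0.004 -1.   ] pitch -1.4
[ 25.5 -27.1 -13.5]
[ 25.2  -0.7 -13.4]
[ 24.5  27.4 -13.3]
[[-42.4, 8.1, -13.3], [-51.2, -9.7, -12.8], [-51.7, 12.8, -12.3], [-4.2, -0.7, -13.3]]
```

```bash
python3 - <<'E'
from plan import *
f=dict(np.load('wrist10.npz')); c=f['color'].astype(int).sum(2)
for x in (-60,-53,-45,-40,-35,-30): print(x,[tuple(np.round(proj(f,panel(x,y,0)),1)) for y in(-19,-15.35,15.35,19)])
for v in (284,290,296,302): print(v,c[v,262:360:2].tolist())
w=dict(np.load('wrist0.npz')); print('wrist0 light corners', [tuple(np.round(proj(w,panel(x,y,0)),1)) for x in(-53.3,53.3) for y in(-15.35,15.35)])
cw=w['color'].astype(int).sum(2); print('u=200',[(v,cw[v,200]) for v in range(118,168,2)]); print('u=260',[(v,cw[v,260]) for v in range(112,172,2)])
E
```

```text
-60 [(np.float64(285.0), np.float64(258.8)), (np.float64(289.1), np.float64(258.8)), (np.float64(323.6), np.float64(259.0)), (np.float64(327.7), np.float64(259.0))]
-53 [(np.float64(284.8), np.float64(266.8)), (np.float64(288.9), np.float64(266.8)), (np.float64(323.6), np.float64(267.0)), (np.float64(327.7), np.float64(267.0))]
-45 [(np.float64(284.6), np.float64(276.1)), (np.float64(288.7), np.float64(276.1)), (np.float64(323.6), np.float64(276.3)), (np.float64(327.7), np.float64(276.3))]
-40 [(np.float64(284.4), np.float64(281.9)), (np.float64(288.6), np.float64(281.9)), (np.float64(323.5), np.float64(282.1)), (np.float64(327.7), np.float64(282.1))]
-35 [(np.float64(284.2), np.float64(287.8)), (np.float64(288.4), np.float64(287.8)), (np.float64(323.5), np.float64(288.0)), (np.float64(327.7), np.float64(288.0))]
-30 [(np.float64(284.1), np.float64(293.8)), (np.float64(288.3), np.float64(293.8)), (np.float64(323.5), np.float64(293.9)), (np.float64(327.7), np.float64(293.9))]
284 [606, 622, 616, 597, 606, 618, 569, 575, 574, 574, 578, 518, 521, 670, 697, 697, 698, 698, 697, 698, 697, 
[... 1591 characters left out ...]
.int64(152)), (166, np.int64(148))]
u=260 [(112, np.int64(301)), (114, np.int64(299)), (116, np.int64(344)), (118, np.int64(375)), (120, np.int64(123)), (122, np.int64(104)), (124, np.int64(82)), (126, np.int64(707)), (128, np.int64(693)), (130, np.int64(689)), (132, np.int64(689)), (134, np.int64(690)), (136, np.int64(693)), (138, np.int64(690)), (140, np.int64(690)), (142, np.int64(690)), (144, np.int64(690)), (146, np.int64(692)), (148, np.int64(693)), (150, np.int64(719)), (152, np.int64(388)), (154, np.int64(400)), (156, np.int64(401)), (158, np.int64(398)), (160, np.int64(398)), (162, np.int64(413)), (164, np.int64(104)), (166, np.int64(81)), (168, np.int64(201)), (170, np.int64(230))]
```

The panel's light strip, seen through the glass, puts its centre line at y = 0.0278, which agrees with the first wrist view, so I use that.

Request:
{"method": "step_arm", "body": {
  "motion": [
    {"grip":50,"dx":-6,"dy":-1,"dz":0,"rx":0,"ry":-3,"rz":0.4},
    {"grip":50,"dx":-12,"dy":-2,"dz":0,"rx":0,"ry":-6,"rz":0.4},
    {"grip":50,"dx":-18,"dy":-2,"dz":0,"rx":0,"ry":-9,"rz":0.4},
    {"grip":50,"dx":-24,"dy":-3,"dz":-1,"rx":0,"ry":-12,"rz":0.4},
    {"grip":50,"dx":-31,"dy":-4,"dz":-1,"rx":0,"ry":-15,"rz":0.4},
    {"grip":50,"dx":-37,"dy":-5,"dz":8,"rx":0,"ry":-18,"rz":0.4},
    {"grip":50,"dx":-44,"dy":-7,"dz":20,"rx":0,"ry":-21,"rz":0.4},
    {"grip":50,"dx":-51,"dy":-9,"dz":35,"rx":0,"ry":-24,"rz":0.4},
    {"grip":50,"dx":-57,"dy":-11,"dz":52,"rx":0,"ry":-27,"rz":0.4},
    {"grip":50,"dx":-62,"dy":-12,"dz":68,"rx":0,"ry":-30,"rz":0.4},
    {"grip":50,"dx":-62,"dy":-12,"dz":68,"rx":0,"ry":-30,"rz":0.4},
    {"grip":50,"dx":-62,"dy":-12,"dz":68,"rx":0,"ry":-30,"rz":0.4}
  ]
}}

```text
clock: 22.22
tcp_pos: [0.4813, 0.0247, 0.1298]
orientation: [-0.04, 0.966, 0.015, 0.257]
contact_force: [0.5, -0.4, -0.4]
opening: 0.0554
```

```bash
sed -i 's/PO=np.array.*; PY/PO=np.array([.5422,.0278,.085]); PY/' kin.py; python3 rec.py; python3 - <<'E'
from plan import *
s=read_state(); print(s['opening'],s['contact_force'],inP(s['tcp_pos']))
for z in (70,35,5,-5,-9):
    p=panel(-27,0,z); go(p,tiltF(30,PY)); q=solve(p,tiltF(30,PY),s['joint_pos']); print(z,None if q is None else np.round(q,2).tolist())
E
```

```text
22.225 [-286.3 -276.   129.8] [ 0.284  0.881 -0.806  2.559  2.351  0.922 -0.879] [-0.03 -0.05  0.05  0.   -0.01 -0.04  0.  ]
toolz [ 0.49433424  0.04844853 -0.86792074] tilt 29.782092674736873
0.055383898089681353 [ 0.47439017 -0.37036789 -0.39394794] [-30.4   2.   69.3]
d [-3.4 -1.9 -0.7] r [ 0.4 -0.2 -0.2]
70 [0.45, 1.03, -1.19, 2.54, 2.08, 1.16, -0.6]
d [-3.5 -2.2 34.3] r [ 0.4 -0.2 -0.2]
35 [0.28, 0.96, -0.78, 2.51, 2.39, 0.96, -0.86]
d [-3.6 -2.4 64.3] r [ 0.4 -0.2 -0.2]
5 [0.27, 1.02, -0.76, 2.47, 2.42, 0.98, -0.84]
d [-3.7 -2.5 74.3] r [ 0.4 -0.2 -0.2]
-5 [0.27, 1.04, -0.75, 2.46, 2.43, 0.98, -0.84]
d [-3.7 -2.5 78.3] r [ 0.4 -0.2 -0.2]
-9 [0.27, 1.05, -0.75, 2.45, 2.43, 0.98, -0.84]
```

Request:
{"method": "step_arm", "body": {
  "motion": [
    {"grip":50,"dx":-3.5,"dy":-1.5,"dz":10,"rx":0.4,"ry":0,"rz":0},
    {"grip":50,"dx":-3.5,"dy":-2.2,"dz":22,"rx":0.4,"ry":0,"rz":-0.2},
    {"grip":50,"dx":-3.5,"dy":-2.2,"dz":34,"rx":0.4,"ry":0,"rz":-0.2},
    {"grip":50,"dx":-3.5,"dy":-2.3,"dz":46,"rx":0.4,"ry":0,"rz":-0.2},
    {"grip":50,"dx":-3.6,"dy":-2.4,"dz":57,"rx":0.4,"ry":0,"rz":-0.2},
    {"grip":50,"dx":-3.6,"dy":-2.4,"dz":64,"rx":0.4,"ry":0,"rz":-0.2},
    {"grip":50,"dx":-3.6,"dy":-2.4,"dz":64,"rx":0.4,"ry":0,"rz":-0.2},
    {"grip":50,"dx":-3.6,"dy":-2.4,"dz":64,"rx":0.4,"ry":0,"rz":-0.2}
  ]
}}

```text
clock: 23.22
tcp_pos: [0.5169, 0.024, 0.0775]
orientation: [-0.04, 0.965, 0.009, 0.258]
contact_force: [-0.8, 0.4, -0.6]
opening: 0.0551
```

```bash
python3 rec.py; python3 - <<'E'
from plan import *
s=read_state(); print(s['opening'],s['contact_force'],inP(s['tcp_pos']))
for z in (-4,-9): go(panel(-27,0,z),tiltF(30,PY))
f=snap('side','side11');h=snap('scene','scene11');w=snap('wrist','wrist11')
# slide/panel centre lines through the glass in the wrist view
c=w['color'].astype(int).sum(2)
for v in(285,292): print(v,c[v,250:392:2].tolist())
a=cv2.resize(h['color'][150:230,310:400],(400,356),interpolation=2);b=cv2.resize(f['color'][160:240,320:410],(400,356),interpolation=2)
cv2.imwrite('pics/c11.png',np.hstack([a,b])[:,:,::-1])
E
```

```text
23.225 [-262.1 -302.2   77.5] [ 0.276  1.016 -0.756  2.469  2.414  0.97  -0.838] [-0.   -0.01 -0.    0.   -0.    0.    0.  ]
toolz [ 0.49765497  0.03840289 -0.86652452] tilt 29.942755421758452
0.055105983631278374 [-0.81443274  0.39150215 -0.59290558] [-25.9  -1.7   6.2]
d [ 1.1  1.7 10.2] r [-0.2 -0.1  0. ]
d [ 1.1  1.7 15.2] r [-0.2 -0.1  0. ]
285 [69, 579, 587, 581, 580, 677, 673, 667, 676, 668, 656, 651, 670, 688, 695, 644, 604, 602, 603, 600, 605, 633, 695, 696, 694, 694, 694, 695, 694, 697, 696, 697, 697, 696, 698, 696, 696, 696, 696, 696, 695, 697, 697, 696, 697, 696, 697, 697, 696, 697, 697, 695, 697, 687, 608, 609, 607, 635, 660, 652, 651, 652, 654, 654, 650, 649, 609, 594, 594, 607, 242]
292 [89, 349, 595, 578, 671, 666, 671, 672, 663, 668, 680, 679, 665, 670, 674, 681, 692, 707, 596, 606, 609, 613, 697, 695, 695, 694, 695, 694, 697, 697, 697, 695, 696, 697, 699, 700, 697, 697, 697, 697, 697, 698, 697, 697, 697, 698, 696, 697, 695, 698, 696, 697, 698, 669, 612, 614, 609, 640, 655, 657, 651, 651, 650, 652, 654, 654, 653, 616, 598, 615, 137]
```

The wrist picture puts the panel's centre about 2 mm to +y of the slide, agreeing with the computed -1.7 mm offset. I correct this and lower.

Request:
{"method": "step_arm", "body": {
  "motion": [
    {"grip":50,"dx":0.5,"dy":1,"dz":3,"rx":-0.2,"ry":0,"rz":0},
    {"grip":50,"dx":0.5,"dy":1.9,"dz":6,"rx":-0.2,"ry":0,"rz":0},
    {"grip":50,"dx":0.5,"dy":1.9,"dz":9,"rx":-0.2,"ry":0,"rz":0},
    {"grip":50,"dx":0.5,"dy":1.9,"dz":12,"rx":-0.2,"ry":0,"rz":0},
    {"grip":50,"dx":0.5,"dy":1.9,"dz":12,"rx":-0.2,"ry":0,"rz":0}
  ]
}}

```text
clock: 24.0
tcp_pos: [0.5226, 0.0263, 0.0664]
orientation: [-0.04, 0.965, 0.011, 0.258]
contact_force: [-0.4, -0.0, -0.7]
opening: 0.0552
```

```bash
python3 rec.py; python3 - <<'E'
from plan import *
s=read_state(); print(s['opening'],s['contact_force'],inP(s['tcp_pos']))
w=snap('wrist','wrist12'); c=w['color'].astype(int).sum(2)
for v in(287,): print(v,[(u,c[v,u]) for u in list(range(246,258))+list(range(284,300))+list(range(344,364))+list(range(384,396))])
go(panel(-27,0,-9.4),tiltF(30,PY))
E
```

```text
24.0 [-256.5 -304.7   66.4] [ 0.275  1.044 -0.75   2.452  2.428  0.978 -0.833] [ 0.   -0.01 -0.    0.01 -0.   -0.   -0.  ]
toolz [ 0.49725523  0.04161194 -0.86660584] tilt 29.933419586491258
0.05515179105289676 [-0.43313683 -0.01018517 -0.69257745] [-26.4   0.1  -6.3]
287 [(246, np.int64(102)), (247, np.int64(93)), (248, np.int64(93)), (249, np.int64(107)), (250, np.int64(78)), (251, np.int64(202)), (252, np.int64(603)), (253, np.int64(627)), (254, np.int64(612)), (255, np.int64(610)), (256, np.int64(605)), (257, np.int64(605)), (284, np.int64(621)), (285, np.int64(632)), (286, np.int64(703)), (287, np.int64(707)), (288, np.int64(705)), (289, np.int64(705)), (290, np.int64(705)), (291, np.int64(705)), (292, np.int64(706)), (293, np.int64(706)), (294, np.int64(705)), (295, np.int64(708)), (296, np.int64(708)), (297, np.int64(708)), (298, np.int64(708)), (299, np.int64(708)), (344, np.int64(710)), (345, np.int64(709)), (346, np.int64(710)), (347, np.int64(709)), (348, np.int64(710)), (349, np.int64(710)), (350, np.int64(709)), (351, np.int64(711)), (352, np.int64(710)), (353, np.int64(711)), (354, np.int64(711)), (355, np.int64(699)), (356, np.int64(650)), (357, np.int64(636)), (358, np.int64(638)), (359, np.int64(638)), (360, np.int64(637)), (361, np.int64(630)), (362, np.int64(628)), (363, np.int64(629)), (384, np.int64(623)), (385, np.int64(620)), (386, np.int64(621)), (387, np.int64(626)), (388, np.int64(640)), (389, np.int64(537)), (390, np.int64(248)), (391, np.int64(93)), (392, np.int64(96)), (393, np.int64(94)), (394, np.int64(94)), (395, np.int64(94))]
d [ 0.6 -0.1  3.3] r [-0.  -0.1 -0. ]
```

Slide and panel strip now share the same centre (320.4 and 320.8 px). I lower to touch.

Request:
{"method": "step_arm", "body": {
  "motion": [
    {"grip":50,"dx":0,"dy":0,"dz":1,"rx":0,"ry":0,"rz":0},
    {"grip":50,"dx":0,"dy":0,"dz":2,"rx":0,"ry":0,"rz":0},
    {"grip":50,"dx":0,"dy":0,"dz":2,"rx":0,"ry":0,"rz":0}
  ]
}}

```text
clock: 24.42
tcp_pos: [0.5235, 0.0263, 0.0649]
orientation: [-0.04, 0.965, 0.011, 0.258]
contact_force: [0.7, -1.0, -1.3]
opening: 0.0547
```

Request:
{"method": "step_arm", "body": {
  "motion": [
    {"grip":50,"dx":0,"dy":0,"dz":0.6,"rx":0,"ry":0,"rz":0},
    {"grip":50,"dx":0,"dy":0,"dz":0.6,"rx":0,"ry":0,"rz":0}
  ]
}}

```text
clock: 24.68
tcp_pos: [0.5238, 0.0264, 0.0644]
orientation: [-0.04, 0.965, 0.011, 0.258]
contact_force: [0.8, -0.1, -0.5]
opening: 0.0551
```

Request:
{"method": "step_arm", "body": {
  "motion": [
    {"grip":50,"dx":0,"dy":0,"dz":0.6,"rx":0,"ry":0,"rz":0},
    {"grip":50,"dx":0,"dy":0,"dz":0.6,"rx":0,"ry":0,"rz":0}
  ]
}}

```text
clock: 24.92
tcp_pos: [0.5241, 0.0264, 0.0639]
orientation: [-0.04, 0.965, 0.011, 0.258]
contact_force: [-0.1, -0.4, -0.4]
opening: 0.055
```

Request:
{"method": "step_arm", "body": {
  "motion": [
    {"grip":50,"dx":0,"dy":0,"dz":0.6,"rx":0,"ry":0,"rz":0},
    {"grip":50,"dx":0,"dy":0,"dz":0.6,"rx":0,"ry":0,"rz":0}
  ]
}}

```text
clock: 25.18
tcp_pos: [0.5244, 0.0264, 0.0634]
orientation: [-0.041, 0.965, 0.011, 0.258]
contact_force: [-0.3, 0.3, -0.2]
opening: 0.0551
```

Request:
{"method": "step_arm", "body": {
  "motion": [
    {"grip":50,"dx":0,"dy":0,"dz":0.6,"rx":0,"ry":0,"rz":0},
    {"grip":50,"dx":0,"dy":0,"dz":0.6,"rx":0,"ry":0,"rz":0}
  ]
}}

```text
clock: 25.42
tcp_pos: [0.5244, 0.0264, 0.0632]
orientation: [-0.041, 0.965, 0.011, 0.258]
contact_force: [-2.1, 0.2, 4.7]
opening: 0.0553
```

```bash
python3 - <<'E'
from plan import *
s=read_state(); print(s['contact_force'],inP(s['tcp_pos']))
w=snap('wrist','wrist13'); A=R.from_quat(s['orientation']).as_matrix(); p0=np.array(s['tcp_pos'])
Q=np.array([A.T@(pt(w,u,v)-p0)*1e3 for u in range(262,384,4) for v in range(234,275,3)]); print(Q.mean(0).round(1))
for u,v in((340,370),(300,385),(350,385),(320,295)): print((A.T@(pt(w,u,v)-p0)*1e3).round(1))
# dark lip / panel below the white edge
c=w['color'].astype(int).sum(2); print([(v,c[v,320]) for v in range(190,250,2)],[(v,round(float(w['depth'][v,320]),4)) for v in range(190,250,4)])
print('pred lip top upper/lower edge',[proj(w,panel(x,0,9)) for x in(-58,-62)], 'face(glass top) at -58',proj(w,panel(-58,0,4)))
E
```

```text
[-2.09750384  0.24230714  4.68674868] [-26.3   0.1 -10. ]
[ 14.1   0.5 -13.8]
[-41.5   8.4 -15.2]
[-51.   -9.3 -13.9]
[-50.6  13.1 -14.3]
[ -4.9  -0.3 -13.4]
[(190, np.int64(174)), (192, np.int64(174)), (194, np.int64(141)), (196, np.int64(89)), (198, np.int64(91)), (200, np.int64(86)), (202, np.int64(78)), (204, np.int64(80)), (206, np.int64(99)), (208, np.int64(90)), (210, np.int64(87)), (212, np.int64(101)), (214, np.int64(101)), (216, np.int64(94)), (218, np.int64(87)), (220, np.int64(94)), (222, np.int64(95)), (224, np.int64(83)), (226, np.int64(313)), (228, np.int64(374)), (230, np.int64(717)), (232, np.int64(743)), (234, np.int64(763)), (236, np.int64(458)), (238, np.int64(472)), (240, np.int64(472)), (242, np.int64(477)), (244, np.int64(472)), (246, np.int64(473)), (248, np.int64(472))] [(190, 0.1972), (194, 0.1449), (198, 0.141), (202, 0.1354), (206, 0.1314), (210, 0.1284), (214, 0.1285), (218, 0.1284), (222, 0.1384), (226, 0.1392), (230, 0.1361), (234, 0.1365), (238, 0.1361), (242, 0.1372), (246, 0.1376)]
pred lip top upper/lower edge [(np.float64(320.5289857983273), np.float64(216.46165424416387)), (np.float64(320.5358113860974), np.float64(206.0913160090397))] face(glass top) at -58 (np.float64(320.515943159766), np.float64(211.6881379083915))
```

The slide touches the panel and the lip gap is about 5 mm. I ease off and slide it down to the lip.

Request:
{"method": "step_arm", "body": {
  "motion": [
    {"grip":50,"dx":0,"dy":0,"dz":-0.5,"rx":0,"ry":0,"rz":0},
    {"grip":50,"dx":1.5,"dy":0,"dz":-0.5,"rx":0,"ry":0,"rz":0},
    {"grip":50,"dx":3,"dy":0,"dz":-0.5,"rx":0,"ry":0,"rz":0},
    {"grip":50,"dx":4.3,"dy":0,"dz":-0.5,"rx":0,"ry":0,"rz":0},
    {"grip":50,"dx":4.3,"dy":0,"dz":-0.5,"rx":0,"ry":0,"rz":0}
  ]
}}

```text
clock: 26.1
tcp_pos: [0.5204, 0.0262, 0.0609]
orientation: [-0.041, 0.965, 0.011, 0.258]
contact_force: [-2.1, -0.8, 2.0]
opening: 0.0553
```

Request:
{"method": "step_arm", "body": {
  "motion": [
    {"grip":50,"dx":0.6,"dy":0,"dz":0,"rx":0,"ry":0,"rz":0},
    {"grip":50,"dx":0.6,"dy":0,"dz":0,"rx":0,"ry":0,"rz":0}
  ]
}}

```text
clock: 26.35
tcp_pos: [0.5202, 0.0261, 0.0608]
orientation: [-0.041, 0.965, 0.011, 0.258]
contact_force: [-0.7, 0.3, 2.2]
opening: 0.0548
```

```bash
python3 - <<'E'
from plan import *
s=read_state(); A=R.from_quat(s['orientation']).as_matrix(); print('tool force',(A.T@s['contact_force']).round(1),inP(s['tcp_pos']))
w=snap('wrist','wrist14'); c=w['color'].astype(int).sum(2); print([(v,c[v,320],round(float(w['depth'][v,320]),4)) for v in range(208,238,2)])
print([(u,c[287,u]) for u in list(range(248,256))+list(range(282,292,1))+list(range(352,362))+list(range(386,393))])
E
```

```text
tool force [-0.5  0.3 -2.3] [-31.2   0.1  -9.9]
[(208, np.int64(90), 0.1443), (210, np.int64(90), 0.1418), (212, np.int64(88), 0.1394), (214, np.int64(77), 0.136), (216, np.int64(91), 0.1359), (218, np.int64(86), 0.1323), (220, np.int64(86), 0.1316), (222, np.int64(88), 0.129), (224, np.int64(106), 0.1291), (226, np.int64(100), 0.1306), (228, np.int64(92), 0.1297), (230, np.int64(169), 0.1304), (232, np.int64(765), 0.1355), (234, np.int64(756), 0.1366), (236, np.int64(470), 0.0)]
[(248, np.int64(90)), (249, np.int64(108)), (250, np.int64(82)), (251, np.int64(214)), (252, np.int64(614)), (253, np.int64(637)), (254, np.int64(619)), (255, np.int64(613)), (282, np.int64(631)), (283, np.int64(629)), (284, np.int64(639)), (285, np.int64(707)), (286, np.int64(713)), (287, np.int64(711)), (288, np.int64(711)), (289, np.int64(710)), (290, np.int64(709)), (291, np.int64(710)), (352, np.int64(715)), (353, np.int64(713)), (354, np.int64(715)), (355, np.int64(717)), (356, np.int64(704)), (357, np.int64(652)), (358, np.int64(638)), (359, np.int64(639)), (360, np.int64(642)), (361, np.int64(640)), (386, np.int64(628)), (387, np.int64(631)), (388, np.int64(642)), (389, np.int64(543)), (390, np.int64(251)), (391, np.int64(87)), (392, np.int64(93))]
```

The white end is at the lip and still centred. I release gently.

Request:
{"method": "step_arm", "body": {
  "motion": [
    {"grip":50,"dx":0.5,"dy":0,"dz":0,"rx":0,"ry":0,"rz":0},
    {"grip":50,"dx":0.5,"dy":0,"dz":-0.2,"rx":0,"ry":0,"rz":0},
    {"grip":50,"dx":0.5,"dy":0,"dz":-0.2,"rx":0,"ry":0,"rz":0}
  ],
  "newtons": 5
}}

```text
clock: 26.78
tcp_pos: [0.5197, 0.0259, 0.0606]
orientation: [-0.04, 0.965, 0.011, 0.258]
contact_force: [0.3, 0.0, -0.9]
opening: 0.0552
```

Request:
{"method": "step_arm", "body": {
  "motion": [
    {"grip":57,"dx":0,"dy":0,"dz":0,"rx":0,"ry":0,"rz":0},
    {"grip":60,"dx":0,"dy":0,"dz":0,"rx":0,"ry":0,"rz":0},
    {"grip":66,"dx":0,"dy":0,"dz":0,"rx":0,"ry":0,"rz":0},
    {"grip":80,"dx":0,"dy":0,"dz":0,"rx":0,"ry":0,"rz":0},
    {"grip":80,"dx":0,"dy":0,"dz":0,"rx":0,"ry":0,"rz":0},
    {"grip":80,"dx":0,"dy":0,"dz":0,"rx":0,"ry":0,"rz":0}
  ]
}}

```text
clock: 27.52
tcp_pos: [0.5197, 0.026, 0.0608]
orientation: [-0.04, 0.965, 0.011, 0.258]
contact_force: [0.5, -0.6, -0.6]
opening: 0.0803
```

```bash
python3 - <<'E'
from plan import *
s=read_state(); A=R.from_quat(s['orientation']).as_matrix(); print(s['opening'],'tool force',(A.T@s['contact_force']).round(1),inP(s['tcp_pos']))
w=snap('wrist','wrist15'); c=w['color'].astype(int).sum(2); print([(v,c[v,320]) for v in range(216,238,2)])
for v in(245,287): print(v,[(u,c[v,u]) for u in list(range(244,258))+list(range(280,290,1))+list(range(352,362))+list(range(384,398))])
q0=s['joint_pos']
for x,z,t in((-30,20,30),(-35,50,28),(-45,80,25)):
  q=solve(panel(x,0,z),tiltF(t,PY),q0); print(x,z,None if q is None else np.round(q,2).tolist()); go(panel(x,0,z),tiltF(t,PY))
E
```

```text
0.08030928219856646 tool force [-0.1 -0.6  0.8] [-31.7   0.1  -9.7]
[(216, np.int64(84)), (218, np.int64(84)), (220, np.int64(91)), (222, np.int64(81)), (224, np.int64(95)), (226, np.int64(115)), (228, np.int64(187)), (230, np.int64(175)), (232, np.int64(569)), (234, np.int64(753)), (236, np.int64(632))]
245 [(244, np.int64(574)), (245, np.int64(544)), (246, np.int64(505)), (247, np.int64(459)), (248, np.int64(427)), (249, np.int64(549)), (250, np.int64(481)), (251, np.int64(458)), (252, np.int64(465)), (253, np.int64(461)), (254, np.int64(466)), (255, np.int64(461)), (256, np.int64(463)), (257, np.int64(462)), (280, np.int64(464)), (281, np.int64(462)), (282, np.int64(464)), (283, np.int64(461)), (284, np.int64(459)), (285, np.int64(464)), (286, np.int64(462)), (287, np.int64(462)), (288, np.int64(461)), (289, np.int64(463)), (352, np.int64(462)), (353, np.int64(462)), (354, np.int64(463)), (355, np.int64(460)), (356, np.int64(466)), (357, np.int64(461)), (358, np.int64(464)), (359, np.int64(461)), (360, np.int64(465)), (361, np.int64(463)), (384, np.int64(466)), (385, np.int64(464)
[... 903 characters left out ...]
697)), (357, np.int64(643)), (358, np.int64(623)), (359, np.int64(627)), (360, np.int64(624)), (361, np.int64(627)), (384, np.int64(675)), (385, np.int64(672)), (386, np.int64(674)), (387, np.int64(677)), (388, np.int64(689)), (389, np.int64(568)), (390, np.int64(415)), (391, np.int64(412)), (392, np.int64(443)), (393, np.int64(452)), (394, np.int64(448)), (395, np.int64(433)), (396, np.int64(426)), (397, np.int64(421))]
-30 20 [0.27, 1.0, -0.77, 2.5, 2.41, 0.98, -0.86]
d [ -1.7  -0.1 -29.7] r [-0.  -0.1  0. ]
-35 50 [0.28, 0.91, -0.78, 2.52, 2.34, 0.9, -0.85]
d [  3.4  -0.1 -59.7] r [-0.   1.9  0. ]
-45 80 [0.27, 0.82, -0.77, 2.53, 2.27, 0.78, -0.82]
d [ 13.4  -0.1 -89.7] r [-0.   4.9  0. ]
```

Released, with the slide staying centred and square (edges 251 and 389, strip 284.5 to 356.5). I withdraw straight back along the tool.

Request:
{"method": "step_arm", "body": {
  "motion": [
    {"grip":84,"dx":0,"dy":0,"dz":-6,"rx":0,"ry":0,"rz":0},
    {"grip":84,"dx":0,"dy":0,"dz":-14,"rx":0,"ry":0,"rz":0},
    {"grip":84,"dx":0,"dy":0,"dz":-24,"rx":0,"ry":0,"rz":0},
    {"grip":84,"dx":1,"dy":0,"dz":-36,"rx":0,"ry":0,"rz":0},
    {"grip":84,"dx":3,"dy":0,"dz":-50,"rx":0,"ry":1,"rz":0},
    {"grip":84,"dx":8,"dy":0,"dz":-65,"rx":0,"ry":3,"rz":0},
    {"grip":84,"dx":13,"dy":0,"dz":-80,"rx":0,"ry":5,"rz":0},
    {"grip":84,"dx":13,"dy":0,"dz":-90,"rx":0,"ry":5,"rz":0},
    {"grip":84,"dx":13,"dy":0,"dz":-90,"rx":0,"ry":5,"rz":0}
  ]
}}

```text
clock: 28.7
tcp_pos: [0.4636, 0.0212, 0.133]
orientation: [-0.041, 0.975, 0.009, 0.217]
contact_force: [-0.8, 0.4, -0.3]
opening: 0.0839
```

```bash
python3 - <<'E'
from plan import *
s=read_state(); print(s['clock'],s['contact_force'],inP(s['tcp_pos']))
f=snap('side','side16');h=snap('scene','scene16');w=snap('wrist','wrist16')
a=cv2.resize(w['color'],(640,400))[:, 80:560];b=cv2.resize(f['color'][150:250,300:420],(320,267),interpolation=2);c=cv2.resize(h['color'][140:230,290:410],(320,240),interpolation=2)
cv2.imwrite('pics/c16.png',np.hstack([cv2.resize(a,(480,507)),np.vstack([b,c])])[:,:,::-1])
E
```

```text
28.7 [-0.78954433  0.35948192 -0.31492597] [-44.3  -0.   81.1]
```

View pics/c16.png

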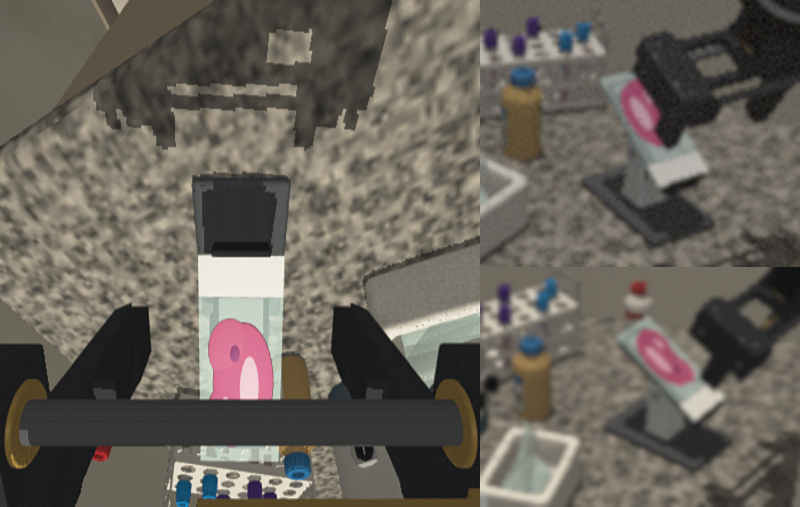

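The slide lies lengthwise on the panel with its white end against the lip (left crop (241,250)) and the pink face up. Both bottles and the foam box are standing, and the gripper is clear.

```bash
python3 -c "
from h import *
a=np.load('side0.npz')['color'].astype(int);b=np.load('side16.npz')['color'].astype(int)
for n,(u0,u1,v0,v1) in dict(foam=(262,322,205,255),blue=(305,328,172,212)).items(): print(n,np.abs(a-b)[v0:v1,u0:u1].mean().round(1))
print(finish_job())"
```

```text
foam 3.4
blue 3.5
the job is handed in; nothing more can be done
None
```

The slide is on the viewing stand, face up and lengthwise, with its white end down against the lip. I let go, backed the arm off and handed the job in at about 29 s of the 61 s allowed.

- **Drawing it out:** I pulled the slide forward flat in its bay in two light strokes. Contact force was mostly 5–7 N, with a brief peak of about 9 N on first touch. The white end stuck out about 36 mm over the front edge of the plate.
- **Moving it:** I gripped it by its side edges at 15–20 N. I lifted it about 15 mm, drew it clear of the hood, raised it and carried it to the stand. I lowered it until it touched the panel at about 5 N, slid it down to the lip and let go gently.

**Last checks:**
- The wrist camera showed the slide and panel centre lines within about 0.3 mm of each other just after release.
- The final picture showed the white end against the lip and the slide lying flat, with the gripper clear.
- Before-and-after side views showed the foam box and blue bottle unchanged. The red bottle I checked only by eye, and it was still standing.

**What went wrong or disagreed:**
- The first move call was refused because rows lacked some keys.
- The first steep tilt stopped at two joint limits in free air and touched nothing. I turned the tool half round and changed the wrist configuration to get the tilt.
- The cameras disagreed by about 3 mm on the stand's sideways position. I used the close wrist view, and the final centring bore that out.

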